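Fit the brass former to the ring bender

TASK

Take the brass bending former out of the wooden rack, lay it flat on the bench top and let go so that you can take it again by its sides, then seat it on the flatted spindle of the blue ring bender: turn it until its D-shaped bore matches the flat, without forcing it, and let it down until it sits fully home on the shoulder. Leave it there, and leave the dark former, the teal tin and the yellow pot where they are.

Things in the scene. Friction and masses are not known exactly. Their poses are not given: they have to be found in the camera images.
- brass_former: loose brass plate, 68 long, 44 wide, 18 mm thick, 0.2 to 0.33 kg; one end square, the other a half-round nose (radius 22); long sides parallel, both faces alike. A D-shaped bore goes through its thickness. Starts standing nose up in one of the rack's pockets. Origin: bore axis, mid-thickness, 20 mm from the square end, 48 from the nose tip; x to the nose, y across the width, z along the bore
- bore (a point): centre of the brass former's bore, same point and axes as the former. The bore is a D: 20 mm diameter with a flat 5.5 mm from the axis on the side of the nose (+x), about 1 mm clear of the spindle all round, so it goes on at one angle only, to within about 0.1 rad
- bender: ring bender, fixed to the bench: blue base plate 110 (x) x 100 (y) x 12 mm; in its middle a steel boss 40 mm in diameter, whose flat top (the shoulder) carries the seated former; a roller pin 14 mm in diameter and 44 mm high stands 42 mm behind (+x) the spindle. Origin: on the spindle axis at bench level; z up
- seat (a point): point on the spindle axis at the height of the shoulder, 36 mm above the bench, axes as the bender's. A former fully home has its origin 9 mm above this point
- spindle_top (a point): middle of the steel spindle's top, 62 mm above the bench, axes as the bender's. Spindle: 18 mm diameter, 26 mm tall above the shoulder, last 4 mm tapered by 2 mm all round, one flat 4.5 mm from its axis. The flat faces the bender's front (-x) to within 0.5 rad either way; its exact angle is not measured and differs each time: see it or feel for it. It takes 2 N m to turn and need not be turned
- rack: wooden rack fixed to the bench, 112 (x) x 68 (y) x 40 mm, with two open-topped pockets 21 (x) x 48 (y) mm, at x = -30 and +30 mm, their floor 8 mm above the bench; the formers stand in them with their thickness along the rack's x. Origin: centre of its underside; z up
- dark_former: dark steel former, 60 mm long, 44 mm wide, 18 mm thick, with a small round hole; loose, stands nose up in the other pocket; origin on the hole's axis at mid-thickness, 20 mm from its square end. Stays where it is
- tin_teal: round open teal tin, 64 mm across, 18 mm tall, loose on the bench; origin at the centre of its underside. Stays where it is
- yellow_pot: round yellow pot with a clear lid, 47 mm across, 24 mm tall, loose on the bench; origin at the centre of its underside. Stays where it is
There are look-alikes about, which are no part of the job. Leave any pink look-alike of the brass_former alone.

How it is judged:
By the outcome, as a careful person would: the job done as asked, in the order asked, and still so for the second after the job is handed in, with the robot touching nothing.
It also fails if it takes over 72 s, if anything falls off the work surface, if the arm or the gripper's body presses on something with over 40 N, if the wrist force passes 120 N, or if a joint passes its speed limit or range.

ROBOT

A 7-joint arm with a two-finger parallel gripper is mounted at the origin on a cart in front of the work surface, level with it; the furniture and walls round the work are solid. World frame = base frame: x ahead of the robot, y to its left, z up, the work surface at z = 0. Lengths are in mm, angles in degrees, forces in N, time in s.
With the tool pointing down it reaches from about 400 to 925 mm from the base axis. Payload 5.6 kg.
Tool frame: the origin (TCP) lies on the centre line of the jaws, within the pads' length; the fingertips stand manip.tip_extent ahead of it and the grasp point (between the pads) lies 3 mm ahead of it (manip.tip_extent is the distance from the TCP to the fingertips, in mm); z points along the fingers, y is the direction in which the jaws open and shut (so a half turn about z gives the same grasp; the last joint's range is limited). The gripper opens to 85 mm and grips with 20 to 120 N. Pads are 22 mm wide; open, the fingers measure 114 mm over their backs; the gripper's body (76 mm by 85 mm) begins 54 mm behind the grasp point. The pads swing forward as they close: fully open they stand 13 mm farther back than shut.
Start: joints at [-75, 26.786, -0.665, 91.828, 0.344, 61.387, -3.226], TCP at [195.107, 620.034, 226.79] pointing down, gripper open.
Joint ranges: [-144.91, 144.91], [-17.63, 115.5], [-89.93, 88.59], [15.96, 139.68], [-74.01, 254.01], [8.47, 105.57], [-167.45, 167.45]. Speed limits (degrees/s): [147.25, 147.25, 180, 180, 180, 180, 180].

INTERFACE

Orientations are given as [roll, pitch, yaw] about the fixed x, y, z axes, in that order (R = Rz(yaw) Ry(pitch) Rx(roll)).
In Python, from rig import telemetry, imaging, ticket, manip gives the robot as it stands.
- The arm moves only by the tool arm_command, never from a script. Its argument "steps" is a list of rows, each an object of numbers: "rx", "ry", "rz": the turn, a rotation vector about the tool's x, y, z in degrees; "tx", "ty", "tz": the shift along the tool's x, y, z in mm; "jaw": the finger opening in mm, from 0 to 85.4. A call has 1 to 12 rows; each row shifts and turns the commanded pose from where the row before left it, along the tool's axes as they then stand; what a row does not reach is not made up. A row lasts 1/12 s, in which the tool goes at most 41.7 mm and 7.16 degrees, less where a joint would pass 70% of its speed; a pose out of reach is approached as far as the arm can. A call is refused whole if a number of a shift passes 41.7 or a number of a turn 7.16, either way. A call with a gripper value outside its range is refused whole. The fingers move at their own pace and stop on an object; "newtons" is the grip in N (left out, the last holds). Time passes only in rows, so rows that do not move let the fingers close. It gives the time, the measured TCP pose, the force and the opening at its end, in the units of the state.
- telemetry.get_state(): the state, without advancing time (a new reading comes with each control period).
- imaging.grab_frame(name): name is "scene" or "top" or "wrist"; returns a dict with "pixels" (420x560x3 uint8, blue, green, red), "camera_matrix" (3x3 intrinsics, pixels), "origin" and "rotation" of the camera in the world; the wrist camera has in their place "tool_from_camera" (4x4, takes a point from camera to tool coordinates, whose origin is the TCP and whose axes are the flange's). Camera axes: x right, y down, z forward; pixel columns grow to the right and rows downward; lengths in mm; the calibration is good to about 2 mm. A picture is of the moment at which its call begins: read the wrist's pose just before it. There is no depth.
- ticket.finish_job(): hands the job in, once; it reports no verdict.
The state is a dict: "time": time; "qpos": joint angles; "qd": joint speeds; "tau": joint torques, N m; "ee_pos": TCP position; "ee_rot": TCP orientation; "wrist_force": force on the tool from outside, world axes, zero at the start; "ft_torque": the same for the moment, N m; "opening": opening from 0.0 (shut) to 1.0 (fully open).
Only numpy, scipy, OpenCV 4.12 (cv2) and the standard library are available. Lean on these libraries where they do the work, as an engineer would, in place of code of your own. Each camera call takes 0.05 s, during which the arm holds its last target.

## Working session

There is one attempt and no reset: what is moved stays moved. The work goes in short steps, Python scripts to look and compute and a tool call to move; the robot and the scene stay as the last step left them, time stands still between calls to the robot, and variables do not carry over. Pictures are saved under pics/ and viewed, and the job is handed in when it is done.

Besides the shell and the picture viewer there is one more tool, called after "Call:" as a command line: name --argument value ..., lists and objects as JSON in quotes. arm_command: Moves the arm, as the interface text tells. Its arguments: {"type":"object","properties":{"steps":{"type":"array"},"newtons":{"type":"number"}},"required":["steps"]}

```bash
ls; mkdir -p pics
cat > h.py <<'E'
import numpy as np,cv2
from rig import telemetry,imaging,ticket,manip
from scipy.spatial.transform import Rotation as R
def grab(n,fn=None):
    f=imaging.grab_frame(n)
    if fn: cv2.imwrite('pics/'+fn,f['pixels'])
    return f
E
python3 - <<'E'
from h import *
s=telemetry.get_state();print(s);print(manip.tip_extent,[x for x in dir(manip) if x[0]!='_'])
for n in ['scene','top','wrist']:
    f=grab(n,n+'0.png');print(n,{k:np.round(v,3).tolist() for k,v in f.items() if k!='pixels'})
    np.savez(n+'0.npz',**f)
E
```

```text
pics
{'time': 0.0, 'qpos': array([-75.00198986,  26.83552133,  -0.66578836,  91.88188469,
         0.34389197,  61.38662515,  -3.22560643]), 'qd': array([-0.05049875,  0.06486716, -0.02684297,  0.02206201, -0.02418817,
        0.03059222,  0.03783347]), 'tau': array([ 1.76275817e-04, -5.32377183e+01,  2.21636222e-02, -2.51303762e+01,
        1.16049073e-02,  7.72988889e-03,  9.68054756e-07]), 'ee_pos': array([194.92897898, 619.48059989, 225.83680335]), 'ee_rot': array([-1.79898179e+02,  6.78661694e-03,  1.62535709e+02]), 'wrist_force': array([ 0.40279118,  0.40455065, -0.04851715]), 'ft_torque': array([0.01305461, 0.01364191, 0.0349379 ]), 'opening': 1.0030308406565644}
22.0 ['Unreachable', 'tip_extent']
scene {'camera_matrix': [[401.443, 0.0, 279.656], [0.0, 401.443, 215.992], [0.0, 0.0, 1.0]], 'origin': [-10.002, -593.301, 820.05], 'rotation': [-133.122, -0.247, -42.378]}
top {'camera_matrix': [[423.471, 0.0, 278.65], [0.0, 423.471, 209.739], [0.0, 0.0, 1.0]], 'origin': [428.444, 2.216, 1128.367], 'rotation': [-173.8, 0.321, -89.01]}
wrist {'camera_matrix': [[306.785, 0.0, 281.519], [0.0, 306.785, 212.382], [0.0, 0.0, 1.0]], 'tool_from_camera': [[-0.0, -0.957, -0.29, 74.895], [1.0, -0.001, 0.001, 0.177], [-0.001, -0.29, 0.957, -145.696], [0.0, 0.0, 0.0, 1.0]]}
```

View pics/scene0.png

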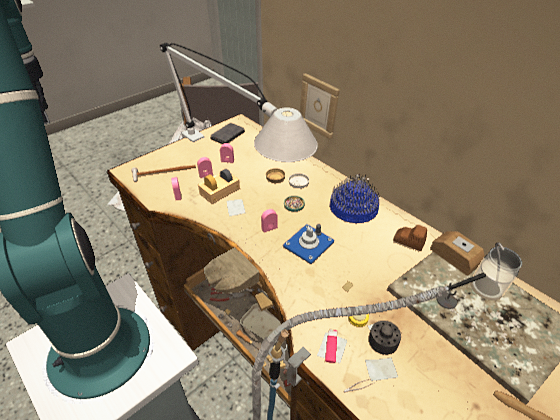

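View pics/top0.png

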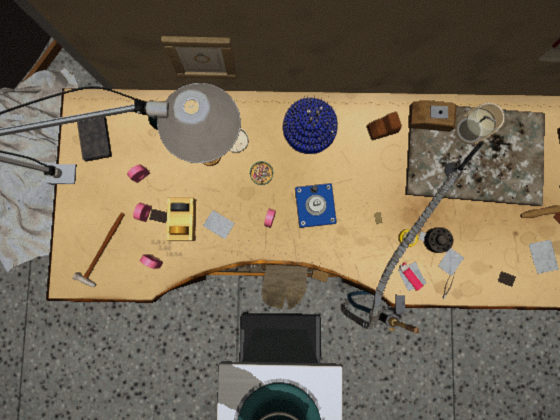

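View pics/wrist0.png

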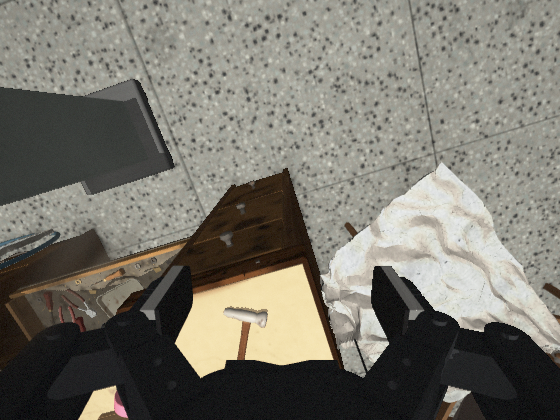

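```bash
cat >> h.py <<'E'
def rot(f): 
    r=np.array(f['rotation']); return r if r.shape==(3,3) else R.from_euler('xyz',r,degrees=True).as_matrix()
def campose(f,pose=None):
    if 'origin' in f: return np.array(f['origin']),rot(f)
    p,e=pose; Rt=R.from_euler('xyz',e,degrees=True).as_matrix(); T=np.array(f['tool_from_camera'])
    return np.array(p)+Rt@T[:3,3],Rt@T[:3,:3]
def ray(f,u,v,z,pose=None):
    o,M=campose(f,pose);K=np.array(f['camera_matrix'])
    d=M@np.linalg.inv(K)@np.array([u,v,1.]); return o+d*(z-o[2])/d[2]
def proj(f,P,pose=None):
    o,M=campose(f,pose);K=np.array(f['camera_matrix'])
    c=(np.atleast_2d(P)-o)@M; q=c@K.T; return q[:,:2]/q[:,2:]
def crop(f,x0,y0,x1,y1,k,fn):
    cv2.imwrite('pics/'+fn,cv2.resize(f['pixels'][y0:y1,x0:x1],None,fx=k,fy=k,interpolation=cv2.INTER_CUBIC))
E
python3 - <<'E'
from h import *
t=np.load('top0.npz');s=np.load('scene0.npz')
a=cv2.resize(t['pixels'][180:260,120:220],None,fx=4,fy=4,interpolation=2)
b=cv2.resize(t['pixels'][170:240,280:350],None,fx=4,fy=4,interpolation=2)
c=cv2.resize(s['pixels'][140:215,165:265],None,fx=4,fy=4,interpolation=2)
d=cv2.resize(s['pixels'][210:270,270:345],None,fx=4,fy=4,interpolation=2)
W=np.zeros((600,800,3),np.uint8)
W[:320,:400]=a;W[:280,400:680]=b;W[300:600,400:800]=c[:300,:400];W[330:570,:300]=d
cv2.imwrite('pics/m1.png',W)
for n,p,z in [('rack',(181,220),40),('spin',(317,204),62),('tin',(262,173),18)]: print(n,ray(t,*p,z))
for n,p,z in [('brass',(210,178),76),('spin',(313,229),62)]: print(n,ray(s,*p,z))
E
```

```text
rack [515.70545647 261.97027291  40.        ]
spin [560.42168178 -86.78713456  62.        ]
tin [646.60619935  56.54916596  18.        ]
brass [485.06376414 255.85745521  76.        ]
spin [569.81256981 -94.84929799  62.        ]
```

View pics/m1.png

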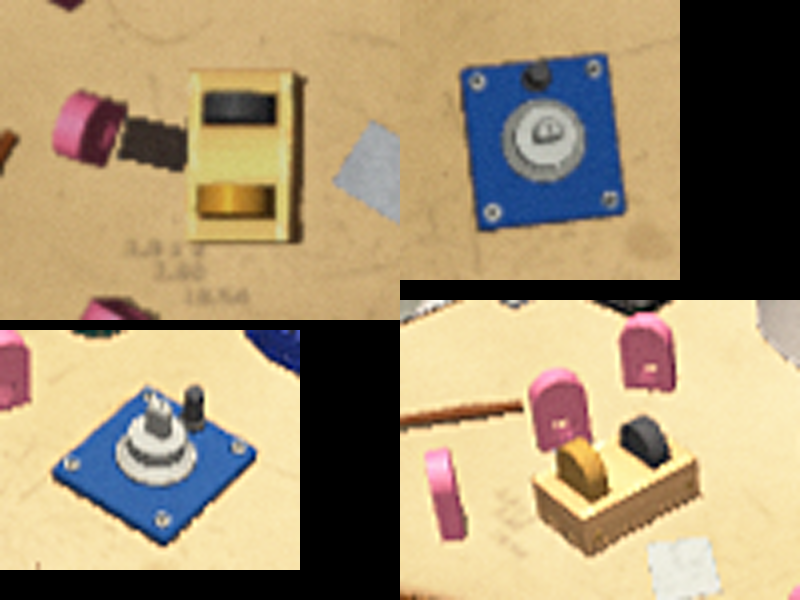

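Call:
arm_command --steps '[{"tx": -32,"ty": -21},{"tx": -32,"ty": -21},{"tx": -32,"ty": -21},{"tx": -32,"ty": -21},{"tx": -32,"ty": -21},{"tx": -32,"ty": -21},{"tx": -32,"ty": -21},{"tx": -32,"ty": -21},{"tx": -32,"ty": -21},{"tx": -32,"ty": -21},{"tx": -32,"ty": -21},{"tx": -32,"ty": -21}]'

```text
validation failed for argument at $.st...
```

Call:
arm_command --steps '[{"rz": 7},{"rz": 7},{"rz": 7},{"rz": 7},{"rz": 7},{"rz": 7},{"rz": 7},{"rz": 7},{"rz": 7},{"rz": 7},{"rz": 7},{"rz": 7}]'

```text
validation failed for argument at $.st...
```

Call:
arm_command --steps '[{"rz": 7},{"rz": 7},{"rz": 7},{"rz": 7},{"rz": 7},{"rz": 7},{"rz": 7},{"rz": 7},{"rz": 7},{"rz": 7},{"rz": 7},{"rz": 1.5}]'

```text
validation failed for argument at $.st...
```

```bash
cat >> h.py <<'E'
def st():
    s=telemetry.get_state(); print('t',round(s['time'],2),'pos',np.round(s['ee_pos'],1),'rpy',np.round(s['ee_rot'],2),'F',np.round(s['wrist_force'],1),'T',np.round(s['ft_torque'],2),'op',round(s['opening']*85.4,1),'q',np.round(s['qpos'],0)); return s
def wgrab(fn):
    s=st(); f=grab('wrist','%s.png'%fn); np.savez(fn+'.npz',p=s['ee_pos'],e=s['ee_rot'],**f); return f,(s['ee_pos'],s['ee_rot'])
def wload(fn):
    d=np.load(fn+'.npz'); return dict(d),(d['p'],d['e'])
E
python3 - <<'E'
from h import *
wgrab('w1')
E
```

```text
t 0.15 pos [195.  619.6 226. ] rpy [-179.92    0.    162.54] F [ 0.8  1.  -0.1] T [ 0.   -0.04  0.03] op 85.3 q [-75.  27.  -1.  92.   0.  61.  -3.]
```

View pics/w1.png

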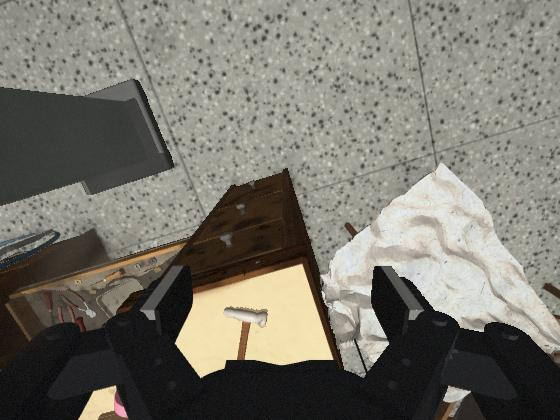

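Call:
arm_command --steps '[{"rx": 0,"ry": 0,"rz": 0,"tx": -32,"ty": -21,"tz": 0,"jaw": 85}]'

```text
time: 0.28
ee_pos: [212.3, 595.0, 226.1]
ee_rot: [179.9, -0.3, 163.1]
wrist_force: [-1.1, -0.0, 1.1]
opening: 0.999
```

Call:
arm_command --steps '[{"rx": 0,"ry": 0,"rz": 0,"tx": -32,"ty": -21,"tz": 0,"jaw": 85},{"rx": 0,"ry": 0,"rz": 0,"tx": -32,"ty": -21,"tz": 0,"jaw": 85},{"rx": 0,"ry": 0,"rz": 0,"tx": -32,"ty": -21,"tz": 0,"jaw": 85},{"rx": 0,"ry": 0,"rz": 0,"tx": -32,"ty": -21,"tz": 0,"jaw": 85},{"rx": 0,"ry": 0,"rz": 0,"tx": -32,"ty": -21,"tz": 0,"jaw": 85},{"rx": 0,"ry": 0,"rz": 0,"tx": -32,"ty": -21,"tz": 0,"jaw": 85},{"rx": 0,"ry": 0,"rz": 0,"tx": -32,"ty": -21,"tz": 0,"jaw": 85},{"rx": 0,"ry": 0,"rz": 0,"tx": -32,"ty": -21,"tz": 0,"jaw": 85},{"rx": 0,"ry": 0,"rz": 0,"tx": -32,"ty": -21,"tz": 0,"jaw": 85},{"rx": 0,"ry": 0,"rz": 0,"tx": -32,"ty": -21,"tz": 0,"jaw": 85},{"rx": 0,"ry": 0,"rz": 0,"tx": -32,"ty": -21,"tz": 0,"jaw": 85}]'

```text
time: 1.2
ee_pos: [486.6, 262.7, 226.9]
ee_rot: [180.0, 0.0, 162.5]
wrist_force: [-0.0, 0.4, 0.4]
opening: 0.993
```

Call:
arm_command --steps '[{"rx": 0,"ry": 0,"rz": 7,"tx": 0,"ty": 0,"tz": 0,"jaw": 85},{"rx": 0,"ry": 0,"rz": 7,"tx": 0,"ty": 0,"tz": 0,"jaw": 85},{"rx": 0,"ry": 0,"rz": 7,"tx": 0,"ty": 0,"tz": 0,"jaw": 85},{"rx": 0,"ry": 0,"rz": 7,"tx": 0,"ty": 0,"tz": 0,"jaw": 85},{"rx": 0,"ry": 0,"rz": 7,"tx": 0,"ty": 0,"tz": 0,"jaw": 85},{"rx": 0,"ry": 0,"rz": 7,"tx": 0,"ty": 0,"tz": 0,"jaw": 85},{"rx": 0,"ry": 0,"rz": 7,"tx": 0,"ty": 0,"tz": 0,"jaw": 85},{"rx": 0,"ry": 0,"rz": 7,"tx": 0,"ty": 0,"tz": 0,"jaw": 85},{"rx": 0,"ry": 0,"rz": 7,"tx": 0,"ty": 0,"tz": 0,"jaw": 85},{"rx": 0,"ry": 0,"rz": 7,"tx": 0,"ty": 0,"tz": 0,"jaw": 85},{"rx": 0,"ry": 0,"rz": 7,"tx": 0,"ty": 0,"tz": 0,"jaw": 85},{"rx": 0,"ry": 0,"rz": 7,"tx": 0,"ty": 0,"tz": 0,"jaw": 85}]'

```text
time: 2.2
ee_pos: [485.6, 264.4, 226.7]
ee_rot: [-180.0, 0.0, 78.2]
wrist_force: [0.7, 0.1, -0.4]
opening: 0.996
```

Call:
arm_command --steps '[{"rx": 0,"ry": 0,"rz": 7,"tx": 0,"ty": 0,"tz": 0,"jaw": 85},{"rx": 0,"ry": 0,"rz": 7,"tx": 0,"ty": 0,"tz": 0,"jaw": 85},{"rx": 0,"ry": 0,"rz": 7,"tx": 0,"ty": 0,"tz": 0,"jaw": 85},{"rx": 0,"ry": 0,"rz": 7,"tx": 0,"ty": 0,"tz": 0,"jaw": 85},{"rx": 0,"ry": 0,"rz": 7,"tx": 0,"ty": 0,"tz": 0,"jaw": 85},{"rx": 0,"ry": 0,"rz": 7,"tx": 0,"ty": 0,"tz": 0,"jaw": 85},{"rx": 0,"ry": 0,"rz": 7,"tx": 0,"ty": 0,"tz": 0,"jaw": 85},{"rx": 0,"ry": 0,"rz": 7,"tx": 0,"ty": 0,"tz": 0,"jaw": 85},{"rx": 0,"ry": 0,"rz": 7,"tx": 0,"ty": 0,"tz": 0,"jaw": 85},{"rx": 0,"ry": 0,"rz": 7,"tx": 0,"ty": 0,"tz": 0,"jaw": 85},{"rx": 0,"ry": 0,"rz": 7,"tx": 0,"ty": 0,"tz": 0,"jaw": 85}]'

```text
time: 3.12
ee_pos: [485.6, 264.4, 226.7]
ee_rot: [-180.0, 0.0, 1.2]
wrist_force: [0.6, -0.2, -0.4]
opening: 0.997
```

Run:
```python
from h import *
wgrab('w1')
```

```text
t 3.12 pos [485.6 264.4 226.7] rpy [-1.80e+02  1.00e-02  1.19e+00] F [ 0.6 -0.2 -0.4] T [ 0.03  0.01 -0.  ] op 85.2 q [ -64.   20.   39.  108.  -15.   58. -107.]
```

View pics/w1.png

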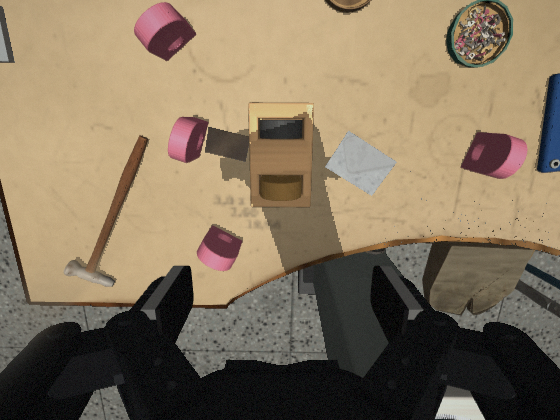

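Run:
```python
from h import *
f,p=wload('w1')
for u,v in [(249,103),(314,103),(311,207),(250,207)]: print(np.round(ray(f,u,v,40,p),1))
print('pocket',[np.round(ray(f,u,v,40,p),1) for u,v in [(259,118),(304,118),(303,138),(260,138),(259,178),(302,178),(302,199),(260,199)]])
print('tin',ray(f,481,35,18,p))
crop(f,235,90,325,220,6,'w1c.png')
print(proj(f,[[485,264,60]],p))
```

```text
[574.1 300.3  40. ]
[575.4 233.9  40. ]
[465.  231.6  40. ]
[463.6 300.3  40. ]
pocket [array([559.6, 290.1,  40. ]), array([560.6, 243.5,  40. ]), array([540.4, 243.7,  40. ]), array([539.5, 289.1,  40. ]), array([496.8, 290.2,  40. ]), array([497.8, 243.1,  40. ]), array([474.1, 242.1,  40. ]), array([473.1, 289.1,  40. ])]
tin [645.78647522  63.82748441  18.        ]
[[282.69318269 193.22468797]]
```

View pics/w1c.png

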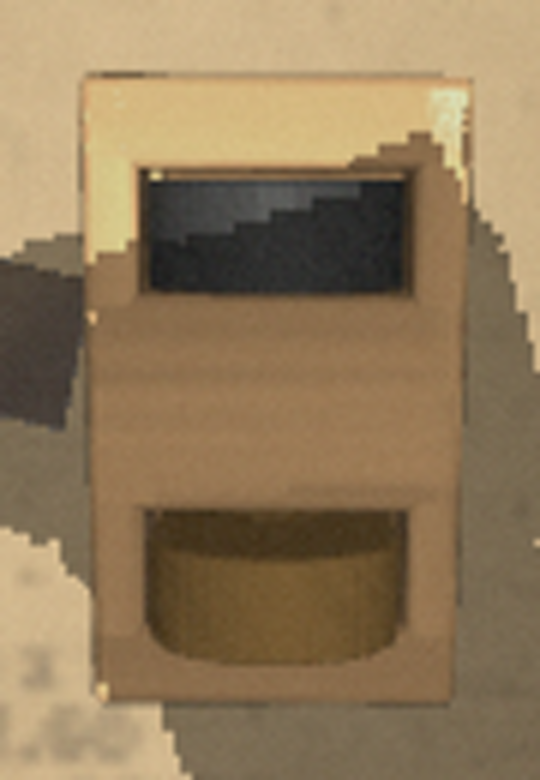

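Call:
arm_command --steps '[{"rx": 0,"ry": 0,"rz": 0.5,"tx": 3.5,"ty": -2,"tz": 25,"jaw": 60},{"rx": 0,"ry": 0,"rz": 0,"tx": 0,"ty": 0,"tz": 30,"jaw": 60},{"rx": 0,"ry": 0,"rz": 0,"tx": 0,"ty": 0,"tz": 30,"jaw": 60},{"rx": 0,"ry": 0,"rz": 0,"tx": 0,"ty": 0,"tz": 25,"jaw": 60},{"rx": 0,"ry": 0,"rz": 0,"tx": 0,"ty": 0,"tz": 15,"jaw": 60},{"rx": 0,"ry": 0,"rz": 0,"tx": 0,"ty": 0,"tz": 5,"jaw": 60},{"rx": 0,"ry": 0,"rz": 0,"tx": 0,"ty": 0,"tz": 0,"jaw": 60}]'

```text
time: 3.75
ee_pos: [488.5, 266.0, 95.7]
ee_rot: [179.9, 0.1, 1.1]
wrist_force: [-0.3, 1.3, 0.2]
opening: 0.706
```

Run:
```python
from h import *
wgrab('w2')
```

```text
t 3.75 pos [488.5 266.   95.7] rpy [1.7991e+02 1.1000e-01 1.1200e+00] F [-0.3  1.3  0.2] T [-0.02 -0.02  0.02] op 60.3 q [-58.  31.  33. 112. -24.  44. -99.]
```

View pics/w2.png

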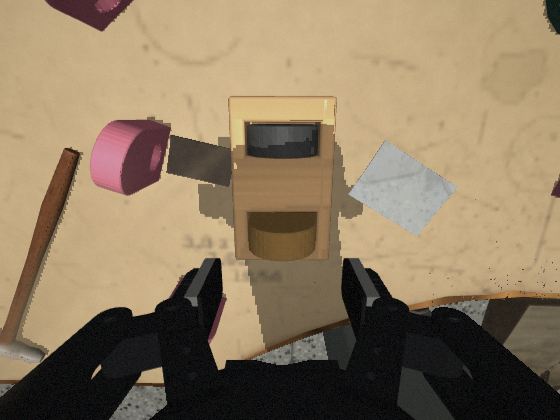

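Run:
```python
from h import *
f,p=wload('w2')
for u,v,z in [(230,97,40),(337,97,40),(328,260,40),(237,260,40),(248,211,40),(316,211,40),(245,121,40)]: print(np.round(ray(f,u,v,z,p),1))
```

```text
[574.3 299.9  40. ]
[575.5 234.1  40. ]
[465.5 232.7  40. ]
[464.2 298.2  40. ]
[501.2 289.8  40. ]
[502.1 243.2  40. ]
[560.3 290.9  40. ]
```

Call:
arm_command --steps '[{"rx": 0,"ry": 0,"rz": 0,"tx": 1.5,"ty": -0.5,"tz": 20,"jaw": 60},{"rx": 0,"ry": 0,"rz": 0,"tx": 0,"ty": 0,"tz": 10,"jaw": 56},{"rx": 0,"ry": 0,"rz": 0,"tx": 0,"ty": 0,"tz": 4,"jaw": 56},{"rx": 0,"ry": 0,"rz": 0,"tx": 0,"ty": 0,"tz": 0,"jaw": 56}]' --newtons 60

```text
time: 4.13
ee_pos: [490.4, 266.9, 62.6]
ee_rot: [180.0, 0.0, 1.1]
wrist_force: [-0.1, 0.3, 0.3]
opening: 0.657
```

Call:
arm_command --steps '[{"rx": 0,"ry": 0,"rz": 0,"tx": 0,"ty": 0,"tz": 0,"jaw": 40},{"rx": 0,"ry": 0,"rz": 0,"tx": 0,"ty": 0,"tz": 0,"jaw": 40},{"rx": 0,"ry": 0,"rz": 0,"tx": 0,"ty": 0,"tz": 0,"jaw": 40},{"rx": 0,"ry": 0,"rz": 0,"tx": 0,"ty": 0,"tz": 0,"jaw": 40},{"rx": 0,"ry": 0,"rz": 0,"tx": 0,"ty": 0,"tz": 0,"jaw": 40}]'

```text
time: 4.55
ee_pos: [490.8, 267.2, 63.2]
ee_rot: [-180.0, -0.0, 1.0]
wrist_force: [-0.4, -0.1, 0.3]
opening: 0.465
```

Run:
```python
from h import *
wgrab('w3')
```

```text
t 4.55 pos [490.8 267.2  63.2] rpy [-1.7997e+02 -3.0000e-02  1.0400e+00] F [-0.4 -0.1  0.3] T [-0.05 -0.    0.01] op 39.7 q [-56.  34.  31. 113. -27.  41. -98.]
```

View pics/w3.png

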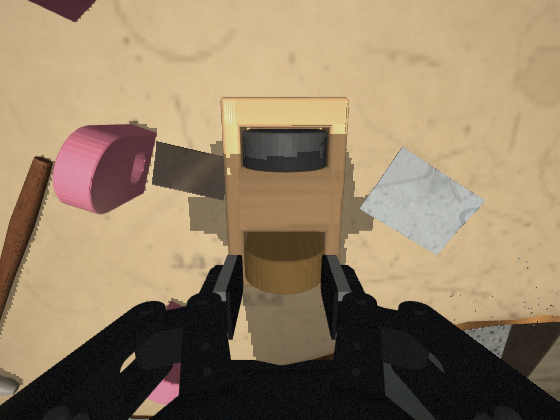

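Run:
```python
from h import *
f,p=wload('w3')
for P in [(490,266.5,76),(499,266.5,76),(481,266.5,76),(499,288.5,54),(499,244.5,54),(481,288.5,54),(481,244.5,54),(499,288.5,40),(499,244.5,40)]: print(P,np.round(proj(f,[P],p)[0],0))
for s in (1,-1): print('tip',proj(f,[p[0]+np.array([11,s*20,-22]),p[0]+np.array([11,s*22,-19]),p[0]+np.array([-11,s*20,-22])],p).round(0).tolist())
crop(f,190,210,370,350,4,'w3c.png')
```

```text
(490, 266.5, 76) [284. 279.]
(499, 266.5, 76) [285. 262.]
(481, 266.5, 76) [284. 296.]
(499, 288.5, 54) [244. 244.]
(499, 244.5, 54) [325. 245.]
(481, 288.5, 54) [244. 273.]
(481, 244.5, 54) [323. 275.]
(499, 288.5, 40) [247. 234.]
(499, 244.5, 40) [321. 236.]
tip [[249.0, 231.0], [245.0, 232.0], [249.0, 265.0]]
tip [[317.0, 232.0], [321.0, 234.0], [315.0, 266.0]]
```

View pics/w3c.png

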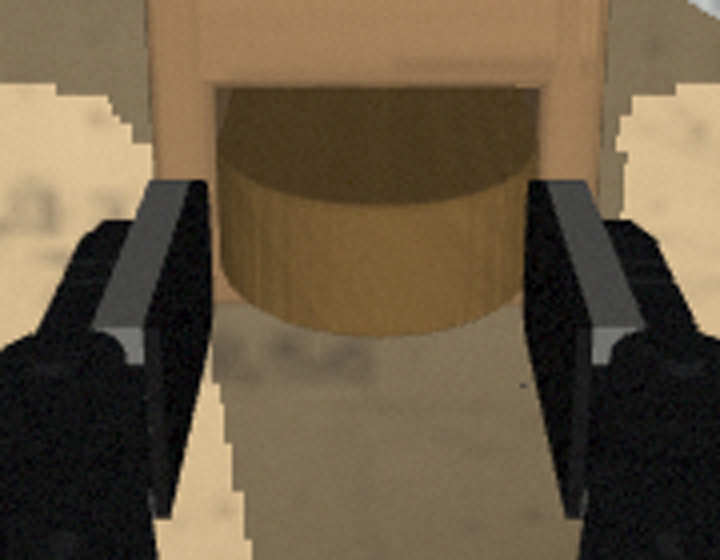

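Run:
```python
from h import *
f=grab('scene'); np.savez('s3.npz',**f); crop(f,150,110,290,220,5,'s3c.png')
P=telemetry.get_state()['ee_pos']
for d in [(0,0,0),(0,0,-22),(11,-20,-22),(-11,-20,-22),(-11,-20,6)]: print(d,(proj(f,[P+np.array(d)])[0]-[150,110])*5)
```

```text
(0, 0, 0) [299.38842009 344.58952429]
(0, 0, -22) [303.45864561 372.78088687]
(11, -20, -22) [337.04148011 380.38138738]
(-11, -20, -22) [307.67436063 395.56603283]
(-11, -20, 6) [302.47387732 359.4445149 ]
```

View pics/s3c.png

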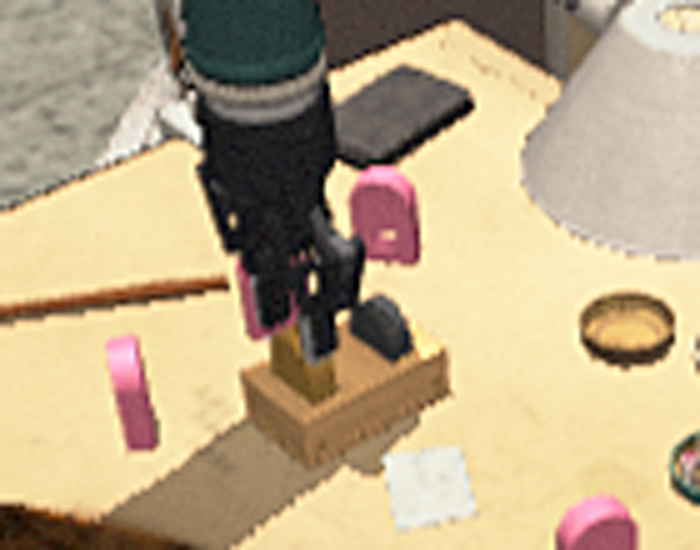

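Call:
arm_command --steps '[{"rx": 0,"ry": 0,"rz": 0,"tx": 0,"ty": 0,"tz": 0,"jaw": 56},{"rx": 0,"ry": 0,"rz": 0,"tx": 0,"ty": 0,"tz": 0,"jaw": 56},{"rx": 0,"ry": 0,"rz": 0,"tx": 0,"ty": 0,"tz": 0,"jaw": 56},{"rx": 0,"ry": 0,"rz": 0,"tx": 0,"ty": 0,"tz": 3,"jaw": 56},{"rx": 0,"ry": 0,"rz": 0,"tx": 0,"ty": 0,"tz": 2,"jaw": 56}]'

```text
time: 5.07
ee_pos: [490.6, 267.0, 57.5]
ee_rot: [-180.0, 0.0, 1.0]
wrist_force: [-0.5, -0.0, -0.1]
opening: 0.654
```

Call:
arm_command --steps '[{"rx": 0,"ry": 0,"rz": 0,"tx": 0,"ty": 0,"tz": 3,"jaw": 56},{"rx": 0,"ry": 0,"rz": 0,"tx": 0,"ty": 0,"tz": 3,"jaw": 56}]'

```text
time: 5.23
ee_pos: [490.6, 267.0, 51.4]
ee_rot: [180.0, 0.0, 1.0]
wrist_force: [0.2, -0.4, -0.7]
opening: 0.655
```

Call:
arm_command --steps '[{"rx": 0,"ry": 0,"rz": 0,"tx": 0,"ty": 0,"tz": 3,"jaw": 56},{"rx": 0,"ry": 0,"rz": 0,"tx": 0,"ty": 0,"tz": 3,"jaw": 56}]'

```text
time: 5.4
ee_pos: [490.6, 267.0, 45.3]
ee_rot: [180.0, 0.0, 1.0]
wrist_force: [0.6, 0.7, -0.7]
opening: 0.656
```

Run:
```python
from h import *
f,p=wgrab('w4')
f2=grab('scene')
a=cv2.resize(f['pixels'][200:360,180:380],None,fx=3,fy=3,interpolation=2)
b=cv2.resize(f2['pixels'][150:220,180:260],None,fx=6,fy=6,interpolation=2)
W=np.zeros((600,800,3),np.uint8);W[:480,:600]=a; cv2.imwrite('pics/w4c.png',a);cv2.imwrite('pics/s4c.png',b)
```

```text
t 5.4 pos [490.6 267.   45.3] rpy [1.7999e+02 1.0000e-02 1.0300e+00] F [ 0.6  0.7 -0.7] T [ 0.01 -0.03  0.02] op 56.0 q [-55.  35.  30. 113. -28.  39. -97.]
```

View pics/w4c.png

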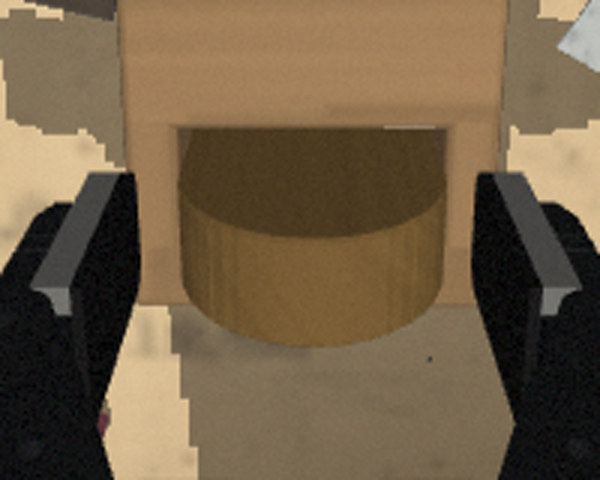

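View pics/s4c.png

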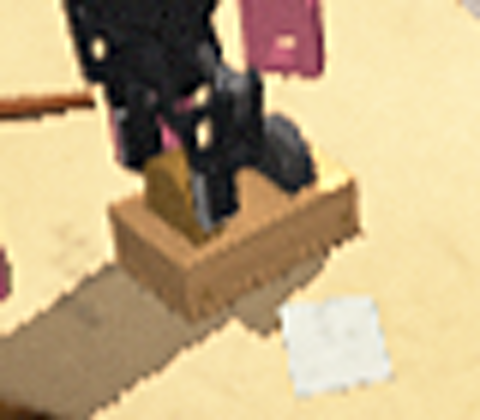

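Call:
arm_command --steps '[{"rx": 0,"ry": 0,"rz": 0,"tx": -0.5,"ty": 0,"tz": 3,"jaw": 56},{"rx": 0,"ry": 0,"rz": 0,"tx": 0,"ty": 0,"tz": 3,"jaw": 56},{"rx": 0,"ry": 0,"rz": 0,"tx": 0,"ty": 0,"tz": 2.5,"jaw": 56}]'

```text
time: 5.75
ee_pos: [490.2, 267.0, 37.0]
ee_rot: [-180.0, -0.0, 1.0]
wrist_force: [-0.4, 0.9, 0.1]
opening: 0.654
```

Call:
arm_command --steps '[{"rx": 0,"ry": 0,"rz": 0,"tx": 0,"ty": 0,"tz": 0,"jaw": 36},{"rx": 0,"ry": 0,"rz": 0,"tx": 0,"ty": 0,"tz": 0,"jaw": 36},{"rx": 0,"ry": 0,"rz": 0,"tx": 0,"ty": 0,"tz": 0,"jaw": 36},{"rx": 0,"ry": 0,"rz": 0,"tx": 0,"ty": 0,"tz": 0,"jaw": 36},{"rx": 0,"ry": 0,"rz": 0,"tx": 0,"ty": 0,"tz": 0,"jaw": 36}]'

```text
time: 6.17
ee_pos: [490.1, 266.9, 37.2]
ee_rot: [180.0, 0.0, 1.0]
wrist_force: [0.7, 0.6, -1.5]
opening: 0.494
```

Run:
```python
from h import *
f,p=wgrab('w5')
f2=grab('scene')
a=cv2.resize(f['pixels'][200:360,180:380],None,fx=3,fy=3,interpolation=2)
b=cv2.resize(f2['pixels'][150:220,180:260],None,fx=6,fy=6,interpolation=2)
cv2.imwrite('pics/w5c.png',a);cv2.imwrite('pics/s5c.png',b)
```

```text
t 6.17 pos [490.1 266.9  37.2] rpy [1.7999e+02 1.0000e-02 1.0400e+00] F [ 0.7  0.6 -1.5] T [ 0.04 -0.04  0.04] op 42.2 q [-55.  36.  30. 113. -28.  38. -96.]
```

View pics/w5c.png

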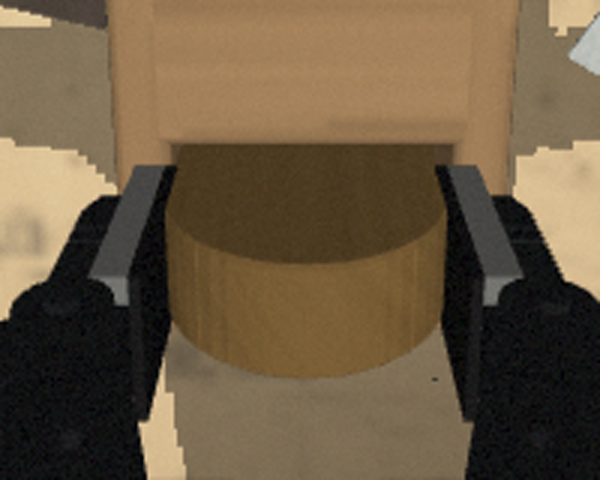

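View pics/s5c.png

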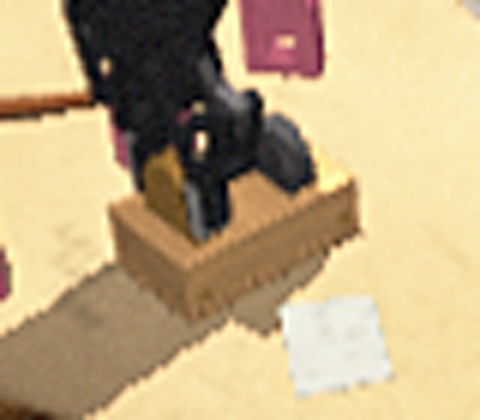

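Call:
arm_command --steps '[{"rx": 0,"ry": 0,"rz": 0,"tx": 0,"ty": 0,"tz": -3,"jaw": 36},{"rx": 0,"ry": 0,"rz": 0,"tx": 0,"ty": 0,"tz": -10,"jaw": 36},{"rx": 0,"ry": 0,"rz": 0,"tx": 0,"ty": 0,"tz": -15,"jaw": 36},{"rx": 0,"ry": 0,"rz": 0,"tx": 0,"ty": 0,"tz": -20,"jaw": 36},{"rx": 0,"ry": 0,"rz": 0,"tx": 0,"ty": 0,"tz": -20,"jaw": 36},{"rx": 0,"ry": 0,"rz": 0,"tx": 0,"ty": 0,"tz": -20,"jaw": 36},{"rx": 0,"ry": 0,"rz": 0,"tx": 0,"ty": 0,"tz": -20,"jaw": 36}]' --newtons 80

```text
time: 6.85
ee_pos: [490.0, 266.8, 146.9]
ee_rot: [-180.0, -0.0, 1.0]
wrist_force: [-0.6, 0.3, -2.2]
opening: 0.487
```

Run:
```python
from h import *
f,p=wgrab('w6')
f2=grab('scene','s6.png');np.savez('s6.npz',**f2)
b=cv2.resize(f2['pixels'][100:220,150:300],None,fx=5,fy=5,interpolation=2)
cv2.imwrite('pics/s6c.png',b)
```

```text
t 6.85 pos [490.  266.8 146.9] rpy [-179.99   -0.      1.01] F [-0.6  0.3 -2.2] T [ 0.04 -0.04  0.02] op 41.6 q [ -60.   27.   36.  111.  -21.   49. -102.]
```

View pics/w6.png

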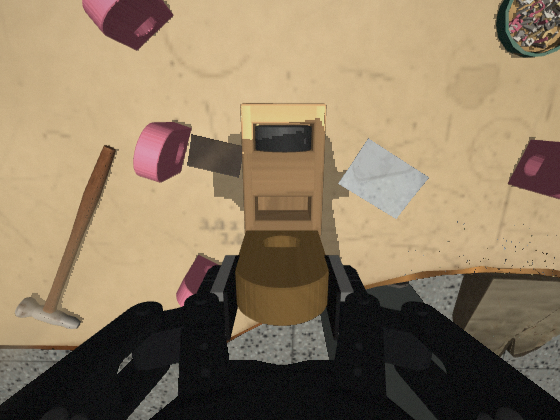

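View pics/s6c.png

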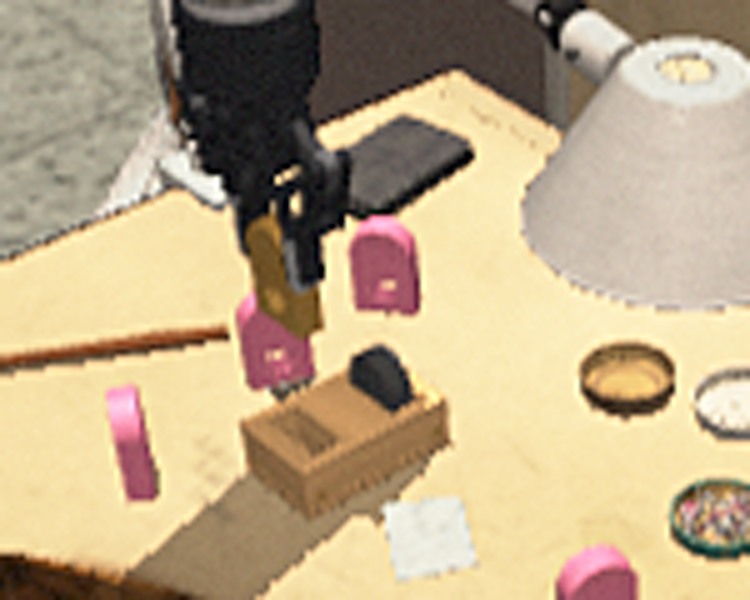

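Run:
```python
from h import *
t=np.load('top0.npz');s=np.load('scene0.npz')
for n,p in [('pink',(270,217)),('tin',(262,173)),('paper',(218,222)),('dish',(241,142)),('pink2',(137,172)),('edge',(215,265)),('edge2',(270,262))]: print(n,ray(t,*p,0).round(0))
# lamp triangulate: left/right/near bottom edge
def tri(a,b):
    A=[];B=[]
    for f,u in((t,a),(s,b)):
        o,M=campose(f);d=M@np.linalg.inv(f['camera_matrix'])@np.array([*u,1.]);d/=np.linalg.norm(d)
        Q=np.eye(3)-np.outer(d,d);A.append(Q);B.append(Q@o)
    return np.linalg.lstsq(np.vstack(A),np.hstack(B),rcond=None)[0]
print('lamp top',tri((192,107),(287,113)).round(0))
print('lamp c',tri((199,123),(286,140)).round(0))
T=cv2.resize(t['pixels'][120:280,120:360],None,fx=3.3,fy=3.3,interpolation=2)
cv2.imwrite('pics/t0c.png',T)
```

```text
pink [531.  33.   0.]
tin [650.  57.   0.]
paper [515. 172.   0.]
dish [735. 117.   0.]
pink2 [647. 396.   0.]
edge [401. 176.   0.]
edge2 [411.  31.   0.]
lamp top [755. 207. 213.]
lamp c [750. 208. 119.]
```

View pics/t0c.png

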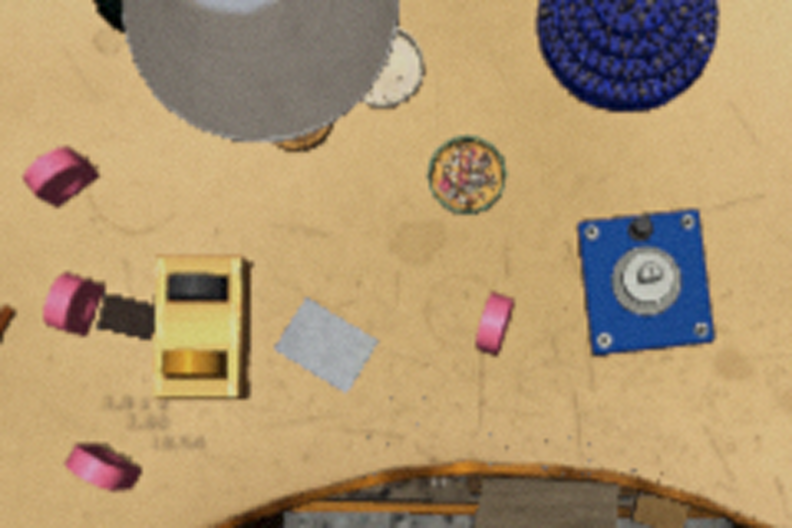

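Call:
arm_command --steps '[{"rx": 0,"ry": 0,"rz": 0,"tx": 10,"ty": 19.5,"tz": 0,"jaw": 36},{"rx": 0,"ry": 0,"rz": 0,"tx": 11,"ty": 19.5,"tz": 0,"jaw": 36},{"rx": 0,"ry": 0,"rz": 0,"tx": 11,"ty": 19.5,"tz": 0,"jaw": 36},{"rx": 0,"ry": 0,"rz": 0,"tx": 11,"ty": 19.5,"tz": 0,"jaw": 36},{"rx": 0,"ry": 0,"rz": 0,"tx": 11,"ty": 19.5,"tz": 0,"jaw": 36},{"rx": 0,"ry": 0,"rz": 0,"tx": 11,"ty": 19.5,"tz": 0,"jaw": 36},{"rx": 0,"ry": 0,"rz": 0.5,"tx": 10,"ty": 19.5,"tz": 0,"jaw": 36},{"rx": 0,"ry": 0,"rz": 0.5,"tx": 0,"ty": 0,"tz": 0,"jaw": 36}]'

```text
time: 7.62
ee_pos: [569.2, 126.2, 145.2]
ee_rot: [179.8, -0.1, -0.4]
wrist_force: [1.2, -1.5, -2.0]
opening: 0.492
```

Call:
arm_command --steps '[{"rx": 0,"ry": 7,"rz": 0,"tx": 0,"ty": 0,"tz": 0,"jaw": 36},{"rx": 0,"ry": 7,"rz": 0,"tx": 0,"ty": 0,"tz": 0,"jaw": 36},{"rx": 0,"ry": 7,"rz": 0,"tx": 0,"ty": 0,"tz": 0,"jaw": 36},{"rx": 0,"ry": 7,"rz": 0,"tx": 0,"ty": 0,"tz": 0,"jaw": 36},{"rx": 0,"ry": 7,"rz": 0,"tx": 0,"ty": 0,"tz": 0,"jaw": 36},{"rx": 0,"ry": 7,"rz": 0,"tx": 0,"ty": 0,"tz": 0,"jaw": 36},{"rx": 0,"ry": 7,"rz": 0,"tx": 0,"ty": 0,"tz": 0,"jaw": 36},{"rx": 0,"ry": 7,"rz": 0,"tx": 0,"ty": 0,"tz": 0,"jaw": 36},{"rx": 0,"ry": 4,"rz": 0,"tx": 0,"ty": 0,"tz": 0,"jaw": 36},{"rx": 0,"ry": 0,"rz": 0,"tx": 0,"ty": 0,"tz": 0,"jaw": 36}]'

```text
time: 8.45
ee_pos: [565.2, 148.7, 167.2]
ee_rot: [179.7, -35.1, 0.4]
wrist_force: [-0.6, -0.4, -2.6]
opening: 0.489
```

Run:
```python
from h import *
st()
f2=grab('scene')
b=cv2.resize(f2['pixels'][80:260,120:340],None,fx=3.6,fy=3.3,interpolation=2)
cv2.imwrite('pics/s7c.png',b)
```

```text
t 8.45 pos [565.2 148.7 167.2] rpy [179.69 -35.1    0.37] F [-0.6 -0.4 -2.6] T [ 0.02  0.91 -0.05] op 41.8 q [-78.  24.  63. 132. -73.   9. -43.]
```

View pics/s7c.png

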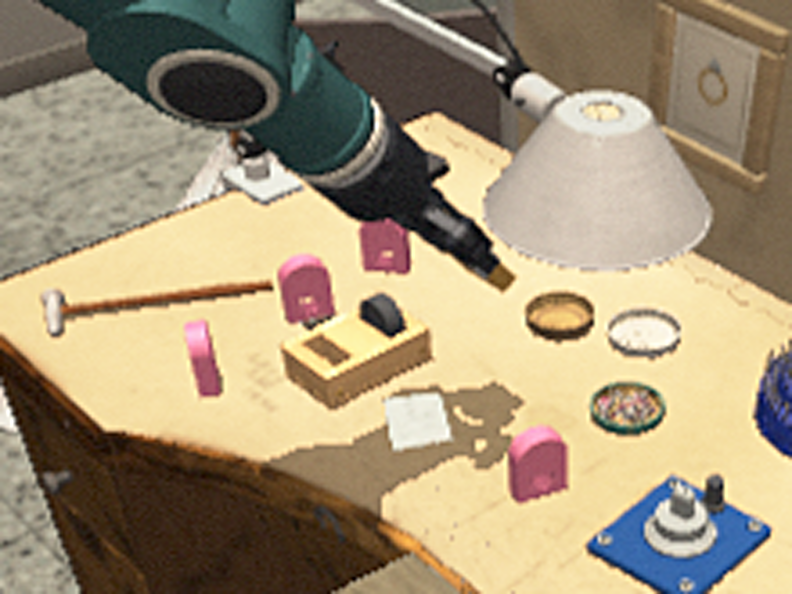

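Call:
arm_command --steps '[{"rx": 0,"ry": -7,"rz": 0,"tx": 0,"ty": 10,"tz": 0,"jaw": 36},{"rx": 0,"ry": -7,"rz": 0,"tx": 0,"ty": 10,"tz": 0,"jaw": 36},{"rx": 0,"ry": -7,"rz": 0,"tx": 0,"ty": 10,"tz": 0,"jaw": 36},{"rx": 0,"ry": -7,"rz": 0,"tx": 0,"ty": 10,"tz": 0,"jaw": 36},{"rx": 0,"ry": -7,"rz": 0,"tx": 0,"ty": 9,"tz": 0,"jaw": 36},{"rx": 0,"ry": 0,"rz": 0,"tx": -15,"ty": 0,"tz": 0,"jaw": 36},{"rx": 0,"ry": 0,"rz": 0,"tx": -20,"ty": 0,"tz": 0,"jaw": 36},{"rx": 0,"ry": 0,"rz": 0,"tx": -20,"ty": 0,"tz": 0,"jaw": 36},{"rx": 0,"ry": 0,"rz": 0,"tx": -20,"ty": 0,"tz": 0,"jaw": 36},{"rx": 0,"ry": 0,"rz": 0,"tx": -10,"ty": 0,"tz": 0,"jaw": 36}]'

```text
time: 9.33
ee_pos: [482.6, 104.1, 156.9]
ee_rot: [-179.7, -4.2, 0.0]
wrist_force: [-0.3, -0.0, -3.0]
opening: 0.49
```

Run:
```python
from h import *
st()
```

```text
t 9.33 pos [482.6 104.1 156.9] rpy [-1.7969e+02 -4.2300e+00  2.0000e-02] F [-0.3 -0.  -3. ] T [-0.03  0.13 -0.03] op 41.8 q [-75.  36.  78. 123. -46.  53. -61.]
```

Call:
arm_command --steps '[{"rx": 0,"ry": -7,"rz": 0,"tx": 0,"ty": 0,"tz": 0,"jaw": 36},{"rx": 0,"ry": -7,"rz": 0,"tx": 0,"ty": 0,"tz": 0,"jaw": 36},{"rx": 0,"ry": -7,"rz": 0,"tx": 0,"ty": 0,"tz": 0,"jaw": 36},{"rx": 0,"ry": -7,"rz": 0,"tx": 0,"ty": 0,"tz": 0,"jaw": 36}]'

```text
time: 9.67
ee_pos: [486.2, 105.3, 158.8]
ee_rot: [-179.7, 23.8, 0.3]
wrist_force: [0.2, 0.6, -2.2]
opening: 0.491
```

Run:
```python
from h import *
st()
```

```text
t 9.67 pos [486.2 105.3 158.8] rpy [-179.73   23.77    0.33] F [ 0.2  0.6 -2.2] T [ 0.05 -0.69  0.02] op 42.0 q [-56.  47.  65. 103. -38.  85. -66.]
```

Call:
arm_command --steps '[{"rx": 0,"ry": -7,"rz": 0,"tx": 0,"ty": 0,"tz": 0,"jaw": 36},{"rx": 0,"ry": -7,"rz": 0,"tx": 0,"ty": 0,"tz": 0,"jaw": 36},{"rx": 0,"ry": -7,"rz": 0,"tx": 0,"ty": 0,"tz": 0,"jaw": 36},{"rx": 0,"ry": -7,"rz": 0,"tx": 0,"ty": 0,"tz": 0,"jaw": 36},{"rx": 0,"ry": 0,"rz": 0,"tx": 0,"ty": 0,"tz": 0,"jaw": 36}]'

```text
time: 10.08
ee_pos: [482.6, 106.1, 149.0]
ee_rot: [-179.1, 49.8, 0.8]
wrist_force: [-2.1, 1.7, -3.0]
opening: 0.492
```

Run:
```python
from h import *
st()
f2=grab('scene')
b=cv2.resize(f2['pixels'][60:260,140:360],None,fx=3.6,fy=3,interpolation=2)
cv2.imwrite('pics/s8c.png',b)
```

```text
t 10.08 pos [482.6 106.1 149. ] rpy [-179.08   49.79    0.79] F [-2.1  1.7 -3. ] T [ 0.08 -1.21 -0.1 ] op 42.0 q [-38.  55.  45.  87. -29. 105. -73.]
```

View pics/s8c.png

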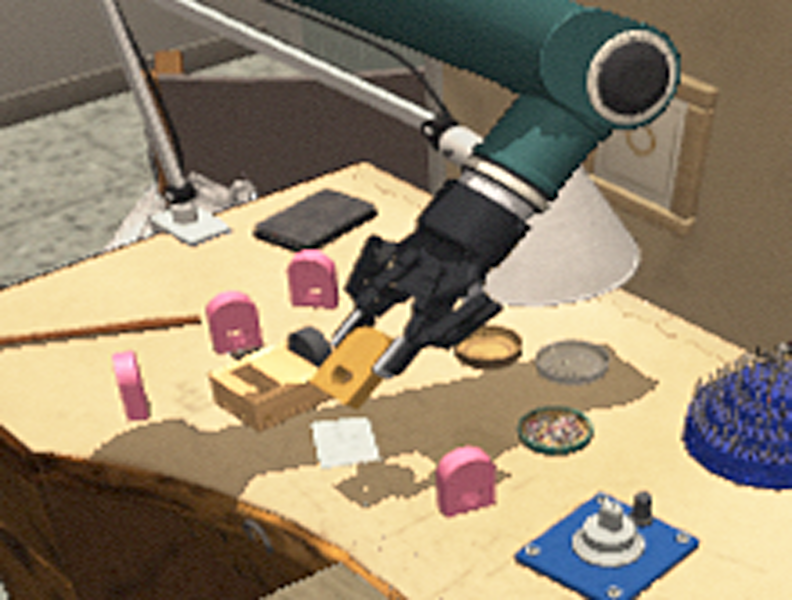

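Call:
arm_command --steps '[{"rx": 0,"ry": 0,"rz": 0,"tx": 11.5,"ty": 0,"tz": 9.6,"jaw": 36},{"rx": 0,"ry": 0,"rz": 0,"tx": 11.5,"ty": 0,"tz": 9.6,"jaw": 36},{"rx": 0,"ry": 0,"rz": 0,"tx": 11.5,"ty": 0,"tz": 9.6,"jaw": 36},{"rx": 0,"ry": 0,"rz": 0,"tx": 11.5,"ty": 0,"tz": 9.6,"jaw": 36},{"rx": 0,"ry": 0,"rz": 0,"tx": 11.5,"ty": 0,"tz": 9.6,"jaw": 36},{"rx": 0,"ry": 0,"rz": 0,"tx": 11.5,"ty": 0,"tz": 9.6,"jaw": 36},{"rx": 0,"ry": 0,"rz": 0,"tx": 0,"ty": 0,"tz": 0,"jaw": 36}]'

```text
time: 10.72
ee_pos: [484.0, 106.1, 62.3]
ee_rot: [-179.6, 49.2, 0.4]
wrist_force: [-0.8, 0.3, -2.8]
opening: 0.491
```

Run:
```python
from h import *
s=st()
f2=grab('scene')
b=cv2.resize(f2['pixels'][100:240,160:350],None,fx=4,fy=4,interpolation=2)
cv2.imwrite('pics/s9c.png',b)
```

```text
t 10.72 pos [484.  106.1  62.3] rpy [-179.58   49.21    0.4 ] F [-0.8  0.3 -2.8] T [-0.   -1.1  -0.01] op 41.9 q [-38.  61.  44.  87. -33.  99. -71.]
```

View pics/s9c.png

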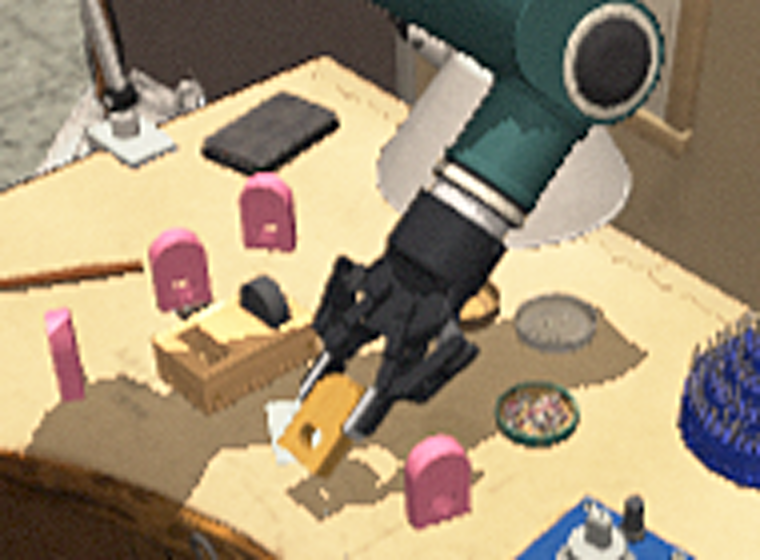

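Call:
arm_command --steps '[{"rx": 0,"ry": -5,"rz": 0,"tx": 0,"ty": 0,"tz": 0,"jaw": 36},{"rx": 0,"ry": 0,"rz": 0,"tx": 8,"ty": 0,"tz": 6,"jaw": 36},{"rx": 0,"ry": 0,"rz": 0,"tx": 8,"ty": 0,"tz": 6,"jaw": 36},{"rx": 0,"ry": 0,"rz": 0,"tx": 8,"ty": 0,"tz": 6,"jaw": 36},{"rx": 0,"ry": 0,"rz": 0,"tx": 2.4,"ty": 0,"tz": 1.8,"jaw": 36},{"rx": 0,"ry": 0,"rz": 0,"tx": 0,"ty": 0,"tz": 0,"jaw": 36}]'

```text
time: 11.27
ee_pos: [484.5, 106.0, 31.8]
ee_rot: [-179.4, 54.0, 0.5]
wrist_force: [-0.1, -1.1, -2.1]
opening: 0.492
```

Call:
arm_command --steps '[{"rx": 0,"ry": 0,"rz": 0,"tx": 2.4,"ty": 0,"tz": 1.8,"jaw": 36},{"rx": 0,"ry": 0,"rz": 0,"tx": 0,"ty": 0,"tz": 0,"jaw": 36}]'

```text
time: 11.43
ee_pos: [485.2, 106.1, 29.6]
ee_rot: [-179.4, 54.0, 0.5]
wrist_force: [-0.2, -0.4, -2.0]
opening: 0.486
```

Call:
arm_command --steps '[{"rx": 0,"ry": 0,"rz": 0,"tx": 2.4,"ty": 0,"tz": 1.8,"jaw": 36},{"rx": 0,"ry": 0,"rz": 0,"tx": 0,"ty": 0,"tz": 0,"jaw": 36}]'

```text
time: 11.6
ee_pos: [485.1, 106.1, 26.5]
ee_rot: [-179.4, 54.0, 0.5]
wrist_force: [-1.1, -0.2, -1.9]
opening: 0.484
```

Call:
arm_command --steps '[{"rx": 0,"ry": 0,"rz": 0,"tx": 1.6,"ty": 0,"tz": 1.2,"jaw": 36},{"rx": 0,"ry": 0,"rz": 0,"tx": 0,"ty": 0,"tz": 0,"jaw": 36}]'

```text
time: 11.77
ee_pos: [485.1, 106.1, 24.9]
ee_rot: [-179.4, 54.0, 0.5]
wrist_force: [1.0, 0.4, 0.3]
opening: 0.49
```

Run:
```python
from h import *
s=st()
f2=grab('scene')
b=cv2.resize(f2['pixels'][140:240,180:320],None,fx=5,fy=5,interpolation=2)
cv2.imwrite('pics/s10c.png',b)
```

```text
t 11.77 pos [485.1 106.1  24.9] rpy [-179.38   54.      0.53] F [1.  0.4 0.3] T [ 0.03 -0.95 -0.05] op 41.8 q [-35.  67.  41.  83. -33. 101. -72.]
```

View pics/s10c.png

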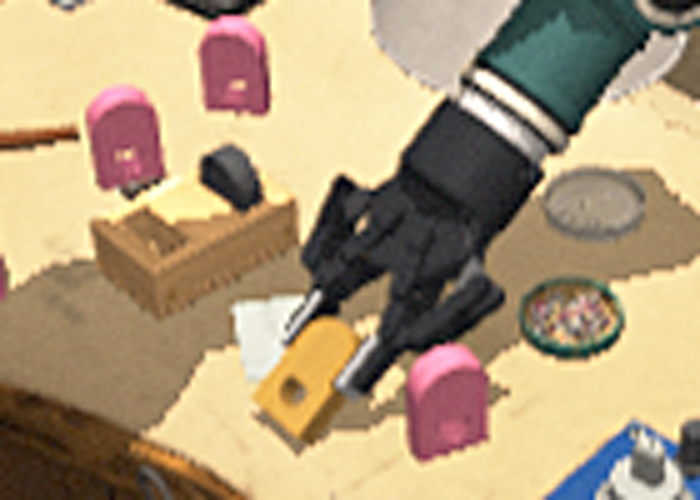

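Call:
arm_command --steps '[{"rx": 0,"ry": 0,"rz": 0,"tx": 0,"ty": 0,"tz": 0,"jaw": 40},{"rx": 0,"ry": 0,"rz": 0,"tx": 1.6,"ty": 0,"tz": 1.2,"jaw": 40},{"rx": 0,"ry": 0,"rz": 0,"tx": 1.6,"ty": 0,"tz": 1.2,"jaw": 40},{"rx": 0,"ry": 0,"rz": 0,"tx": 0,"ty": 0,"tz": 0,"jaw": 40}]' --newtons 20

```text
time: 12.15
ee_pos: [485.6, 106.0, 24.0]
ee_rot: [-179.3, 54.1, 0.5]
wrist_force: [3.5, 1.7, 13.3]
opening: 0.491
```

Call:
arm_command --steps '[{"rx": 0,"ry": 0,"rz": 0,"tx": -2.4,"ty": 0,"tz": -1.8,"jaw": 40},{"rx": 0,"ry": 0,"rz": 0,"tx": 0,"ty": 0,"tz": 0,"jaw": 46},{"rx": 0,"ry": 0,"rz": 0,"tx": 0,"ty": 0,"tz": 0,"jaw": 52},{"rx": 0,"ry": 0,"rz": 0,"tx": 0,"ty": 0,"tz": 0,"jaw": 58},{"rx": 0,"ry": 0,"rz": 0,"tx": 0,"ty": 0,"tz": 0,"jaw": 58},{"rx": 0,"ry": 0,"rz": 0,"tx": 0,"ty": 0,"tz": 0,"jaw": 58}]'

```text
time: 12.65
ee_pos: [484.9, 105.8, 23.4]
ee_rot: [-179.4, 54.0, 0.5]
wrist_force: [-0.3, -0.2, -0.0]
opening: 0.677
```

Run:
```python
from h import *
s=st()
f2=grab('scene')
b=cv2.resize(f2['pixels'][140:240,180:320],None,fx=5,fy=5,interpolation=2)
cv2.imwrite('pics/s11c.png',b)
```

```text
t 12.65 pos [484.9 105.8  23.4] rpy [-179.42   54.01    0.48] F [-0.3 -0.2 -0. ] T [-0.04 -0.81  0.02] op 57.8 q [-35.  67.  41.  83. -33. 101. -72.]
```

View pics/s11c.png

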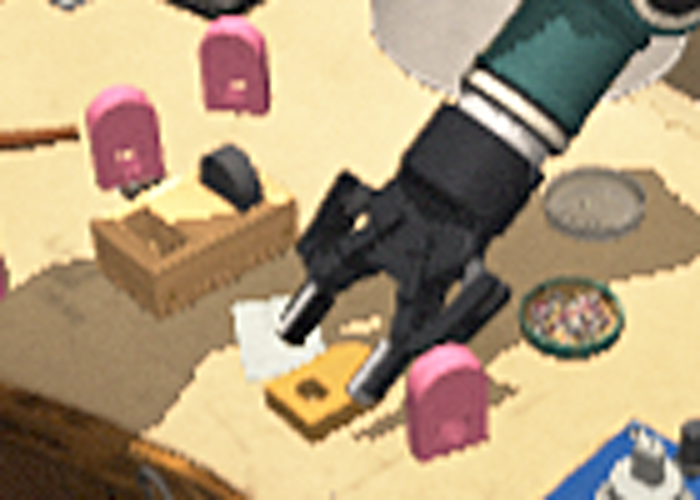

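Call:
arm_command --steps '[{"rx": 0,"ry": 0,"rz": 0,"tx": 0,"ty": 0,"tz": -12,"jaw": 60},{"rx": 0,"ry": 0,"rz": 0,"tx": 0,"ty": 0,"tz": -15,"jaw": 60},{"rx": 0,"ry": 0,"rz": 0,"tx": 0,"ty": 0,"tz": -15,"jaw": 60},{"rx": 0,"ry": 0,"rz": 0,"tx": -16,"ty": 0,"tz": -12,"jaw": 60},{"rx": 0,"ry": 0,"rz": 0,"tx": -24,"ty": 0,"tz": -18,"jaw": 60},{"rx": 0,"ry": 0,"rz": 0,"tx": -24,"ty": 0,"tz": -18,"jaw": 60},{"rx": 0,"ry": 7,"rz": 0,"tx": -24,"ty": 0,"tz": -18,"jaw": 60},{"rx": 0,"ry": 7,"rz": 0,"tx": -24,"ty": 0,"tz": -10,"jaw": 60},{"rx": 0,"ry": 7,"rz": 0,"tx": -20,"ty": 0,"tz": -5,"jaw": 60},{"rx": 0,"ry": 7,"rz": 0,"tx": -10,"ty": 0,"tz": 0,"jaw": 60},{"rx": 0,"ry": 7,"rz": 0,"tx": 0,"ty": 0,"tz": 0,"jaw": 60},{"rx": 0,"ry": 7,"rz": 0,"tx": 0,"ty": 0,"tz": 0,"jaw": 60}]'

```text
time: 13.7
ee_pos: [491.4, 105.0, 203.3]
ee_rot: [-179.5, 11.6, 0.1]
wrist_force: [0.2, -0.3, -0.1]
opening: 0.699
```

Call:
arm_command --steps '[{"rx": 0,"ry": 7,"rz": 0,"tx": 0,"ty": 0,"tz": 0,"jaw": 60},{"rx": 0,"ry": 5,"rz": 0,"tx": 0,"ty": 0,"tz": 0,"jaw": 60},{"rx": 0,"ry": 0,"rz": 0,"tx": 0,"ty": 0,"tz": 0,"jaw": 60}]'

```text
time: 13.95
ee_pos: [487.5, 105.3, 202.4]
ee_rot: [-179.5, 0.0, 0.1]
wrist_force: [-1.3, 0.8, -0.7]
opening: 0.701
```

Run:
```python
from h import *
wgrab('w12')
```

```text
t 13.95 pos [487.5 105.3 202.4] rpy [-1.795e+02  4.000e-02  1.100e-01] F [-1.3  0.8 -0.7] T [-0.05  0.09 -0.03] op 59.9 q [-36.  14.  23. 115.  -8.  52. -98.]
```

View pics/w12.png

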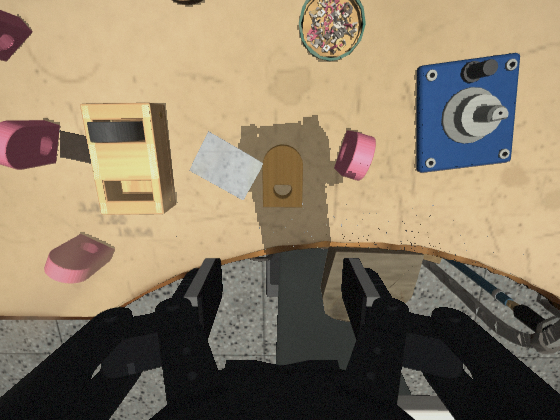

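Run:
```python
from h import *
f,p=wload('w12')
a=cv2.resize(f['pixels'][135:215,250:330],None,fx=5,fy=5,interpolation=2)
b=cv2.resize(f['pixels'][45:175,410:525],None,fx=3.4,fy=3.4,interpolation=2)
W=np.zeros((450,800,3),np.uint8);W[:400,:400]=a;W[:b.shape[0],405:405+b.shape[1]]=b[:, :395];cv2.imwrite('pics/w12c.png',W)
```

```text
(no output)
```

View pics/w12c.png

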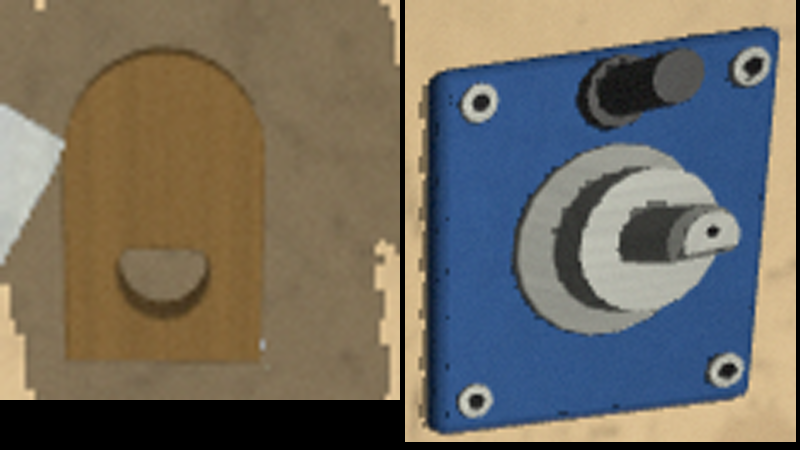

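Run:
```python
from h import *
f,p=wload('w12')
A=lambda u,v:(u/5+250,v/5+135); B=lambda u,v:((u-405)/3.4+410,v/3.4+45)
for n,q,z in [('sqL',A(66,360),18),('sqR',A(263,360),18),('nose',A(163,48),18),('boreflatL',A(120,250),18),('boreflatR',A(208,250),18),('bot',A(163,303),18),('tL',A(66,130),18),('tR',A(263,130),18)]: print(n,ray(f,*q,z,p).round(1))
for n,q,z in [('screw',B(712,232),62),('shoulderL',B(582,245),36),('shoulderR',B(717,245),36),('c0',B(437,78),12),('c1',B(778,30),12),('c2',B(745,395),12),('c3',B(440,430),12),('pin',B(680,75),56),('fl0',B(683,256),62),('fl1',B(738,246),62)]: print(n,ray(f,*q,z,p).round(1))
```

```text
sqL [466.7 128.1  18. ]
sqR [466.9  84.1  18. ]
nose [535.2 106.6  18. ]
boreflatL [491.8 115.9  18. ]
boreflatR [491.9  96.6  18. ]
bot [479.9 106.5  18. ]
tL [517.9 127.3  18. ]
tR [518.   85.2  18. ]
screw [566.1 -85.5  62. ]
shoulderL [563.  -66.8  36. ]
shoulderR [ 563.1 -104.9   36. ]
c0 [609.9 -29.6  12. ]
c1 [ 622.6 -126.1   12. ]
c2 [ 517.7 -139.4   12. ]
c3 [506.2 -44.3  12. ]
pin [604.2 -73.5  56. ]
fl0 [560.2 -79.2  62. ]
fl1 [562.7 -92.9  62. ]
```

Call:
arm_command --steps '[{"rx": 0,"ry": 0,"rz": 0,"tx": 9.5,"ty": -1,"tz": 25,"jaw": 60},{"rx": 0,"ry": 0,"rz": 0,"tx": 0,"ty": 0,"tz": 30,"jaw": 60},{"rx": 0,"ry": 0,"rz": 0,"tx": 0,"ty": 0,"tz": 30,"jaw": 60},{"rx": 0,"ry": 0,"rz": 0,"tx": 0,"ty": 0,"tz": 30,"jaw": 60},{"rx": 0,"ry": 0,"rz": 0,"tx": 0,"ty": 0,"tz": 30,"jaw": 60},{"rx": 0,"ry": 0,"rz": 0,"tx": 0,"ty": 0,"tz": 25,"jaw": 60},{"rx": 0,"ry": 0,"rz": 0,"tx": 0,"ty": 0,"tz": 8,"jaw": 60},{"rx": 0,"ry": 0,"rz": 0,"tx": 0,"ty": 0,"tz": 4,"jaw": 60},{"rx": 0,"ry": 0,"rz": 0,"tx": 0,"ty": 0,"tz": 0,"jaw": 60}]'

```text
time: 14.75
ee_pos: [500.6, 106.8, 19.2]
ee_rot: [-179.7, 0.2, -0.0]
wrist_force: [0.3, -0.3, -0.3]
opening: 0.705
```

Run:
```python
from h import *
f,p=wgrab('w13')
crop(f,180,150,380,350,3,'w13c.png')
```

```text
t 14.75 pos [500.6 106.8  19.2] rpy [-1.7966e+02  1.7000e-01 -2.0000e-02] F [ 0.3 -0.3 -0.3] T [0.01 0.06 0.02] op 60.2 q [-29.  33.  17. 119. -18.  31. -89.]
```

View pics/w13c.png

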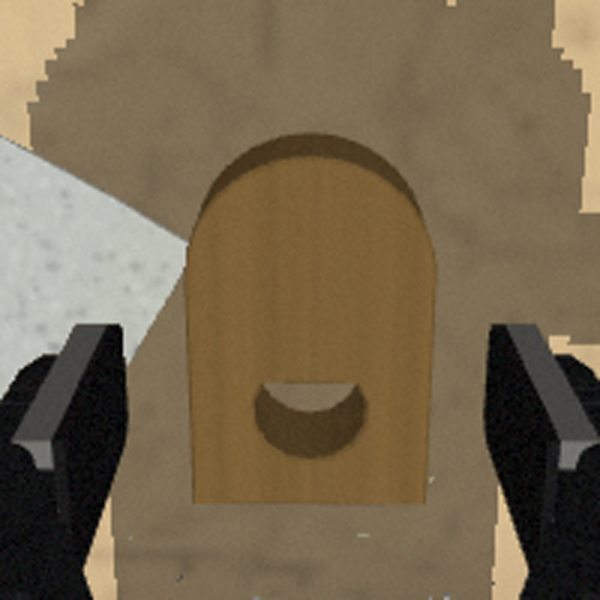

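Call:
arm_command --steps '[{"rx": 0,"ry": 0,"rz": 0,"tx": -4,"ty": 0.5,"tz": 6,"jaw": 60},{"rx": 0,"ry": 0,"rz": 0,"tx": 0,"ty": 0,"tz": 4,"jaw": 60},{"rx": 0,"ry": 0,"rz": 0,"tx": 0,"ty": 0,"tz": 3,"jaw": 60}]'

```text
time: 15.05
ee_pos: [496.3, 107.0, 7.3]
ee_rot: [-179.6, 0.0, 0.0]
wrist_force: [0.2, 0.2, 0.7]
opening: 0.702
```

Call:
arm_command --steps '[{"rx": 0,"ry": 0,"rz": 0,"tx": 0,"ty": 0,"tz": 3,"jaw": 60},{"rx": 0,"ry": 0,"rz": 0,"tx": 0,"ty": 0,"tz": 0,"jaw": 60}]'

```text
time: 15.22
ee_pos: [496.0, 106.9, 3.7]
ee_rot: [-179.6, 0.1, 0.0]
wrist_force: [-0.2, 0.9, -0.2]
opening: 0.702
```

Run:
```python
from h import *
f,p=wgrab('w14')
crop(f,180,150,380,350,3,'w14c.png')
```

```text
t 15.22 pos [496.  106.9   3.7] rpy [-1.7961e+02  1.0000e-01  2.0000e-02] F [-0.2  0.9 -0.2] T [-0.06 -0.01  0.  ] op 59.9 q [-28.  34.  16. 120. -19.  28. -88.]
```

View pics/w14c.png

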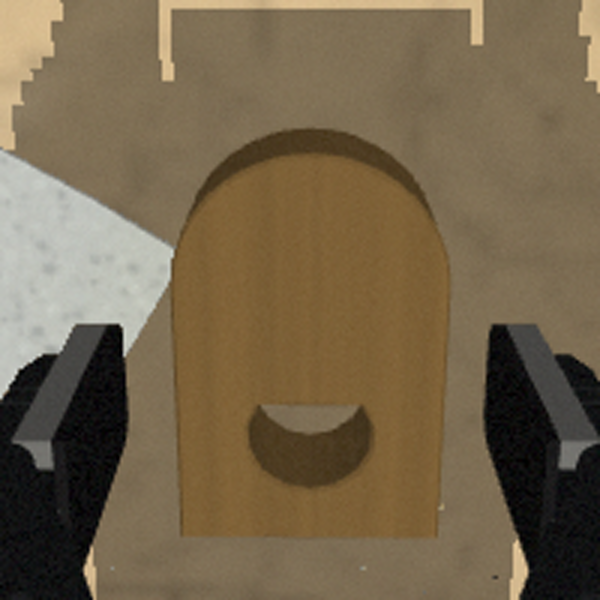

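Call:
arm_command --steps '[{"rx": 0,"ry": 0,"rz": 0,"tx": 1,"ty": 0,"tz": 2.5,"jaw": 60},{"rx": 0,"ry": 0,"rz": 0,"tx": 0,"ty": 0,"tz": 1.5,"jaw": 56}]' --newtons 50

```text
time: 15.43
ee_pos: [497.6, 106.8, -0.1]
ee_rot: [-179.6, 0.0, 0.0]
wrist_force: [-0.0, 0.2, 0.3]
opening: 0.655
```

Call:
arm_command --steps '[{"rx": 0,"ry": 0,"rz": 0,"tx": 0,"ty": 0,"tz": 0,"jaw": 36},{"rx": 0,"ry": 0,"rz": 0,"tx": 0,"ty": 0,"tz": 0,"jaw": 36},{"rx": 0,"ry": 0,"rz": 0,"tx": 0,"ty": 0,"tz": 0,"jaw": 36},{"rx": 0,"ry": 0,"rz": 0,"tx": 0,"ty": 0,"tz": 0,"jaw": 36},{"rx": 0,"ry": 0,"rz": 0,"tx": 0,"ty": 0,"tz": 0,"jaw": 36}]'

```text
time: 15.85
ee_pos: [497.3, 106.8, -0.0]
ee_rot: [-179.6, 0.1, 0.0]
wrist_force: [-0.2, -0.0, 1.3]
opening: 0.499
```

Run:
```python
from h import *
f,p=wgrab('w15')
crop(f,180,150,380,350,3,'w15c.png')
```

```text
t 15.85 pos [497.3 106.8  -0. ] rpy [-1.7961e+02  7.0000e-02  0.0000e+00] F [-0.2 -0.   1.3] T [-0.08  0.09 -0.04] op 42.6 q [-28.  35.  15. 120. -20.  28. -88.]
```

View pics/w15c.png

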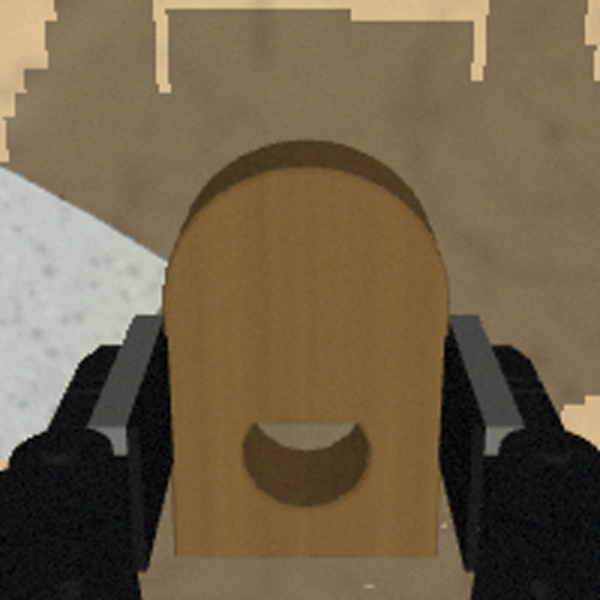

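Run:
```python
from h import *
f,p=wload('w15')
A=lambda u,v:(u/3+180,v/3+150)
for n,q in [('sqL',(176,556)),('sqR',(438,556)),('flL',(256,423)),('flR',(358,423)),('bot',(307,506)),('wl',(243,460)),('wr',(370,460)),('nose',(306,168))]: print(n,(ray(f,*A(*q),18,p)-p[0]).round(1))
```

```text
sqL [-29.2  21.7  18. ]
sqR [-28.9 -21.6  18. ]
flL [-4.2  8.1 18. ]
flR [-4.1 -8.  18. ]
bot [-19.4   0.1  18. ]
wl [-10.9  10.3  18. ]
wr [-10.8 -10.   18. ]
nose [37.5  0.2 18. ]
```

Call:
arm_command --steps '[{"rx": 0,"ry": 0,"rz": 0,"tx": 0,"ty": 0,"tz": -15,"jaw": 36},{"rx": 0,"ry": 0,"rz": 0,"tx": 0,"ty": 0,"tz": -25,"jaw": 36},{"rx": 0,"ry": 0,"rz": 0,"tx": 0,"ty": 0,"tz": -30,"jaw": 36},{"rx": 0,"ry": 0,"rz": 0,"tx": 0,"ty": 0,"tz": -30,"jaw": 36},{"rx": 0,"ry": 0,"rz": 0,"tx": 0,"ty": 20,"tz": -30,"jaw": 36},{"rx": 0,"ry": 0,"rz": 0,"tx": 0,"ty": 28,"tz": 0,"jaw": 36},{"rx": 0,"ry": 0,"rz": 0,"tx": 0,"ty": 28,"tz": 0,"jaw": 36},{"rx": 0,"ry": 0,"rz": 0,"tx": 0,"ty": 28,"tz": 0,"jaw": 36},{"rx": 0,"ry": 0,"rz": 0,"tx": 0,"ty": 28,"tz": 0,"jaw": 36},{"rx": 0,"ry": 0,"rz": 0,"tx": 0,"ty": 28,"tz": 0,"jaw": 36},{"rx": 0,"ry": 0,"rz": 0,"tx": 0,"ty": 28,"tz": 0,"jaw": 36},{"rx": 0,"ry": 0,"rz": 0,"tx": 0,"ty": 4,"tz": 0,"jaw": 36}]'

```text
time: 16.9
ee_pos: [496.5, -91.8, 128.5]
ee_rot: [-179.8, 0.1, -0.4]
wrist_force: [0.5, 0.1, -2.0]
opening: 0.496
```

Call:
arm_command --steps '[{"rx": 0,"ry": 0,"rz": 0,"tx": 0,"ty": 0,"tz": 0,"jaw": 36},{"rx": 0,"ry": 0,"rz": 0,"tx": 0,"ty": 0,"tz": 0,"jaw": 36}]'

```text
time: 17.07
ee_pos: [496.9, -85.6, 128.2]
ee_rot: [-179.6, 0.1, -0.0]
wrist_force: [0.5, -0.6, -2.0]
opening: 0.501
```

Run:
```python
from h import *
f,p=wgrab('w16')
u,v=map(int,proj(f,[[564,-85,50]],p)[0]);print(u,v)
crop(f,max(u-65,0),max(v-60,0),u+65,v+60,6,'w16c.png');print(max(u-65,0),max(v-60,0))
```

```text
t 17.07 pos [496.9 -85.6 128.2] rpy [-1.7959e+02  1.4000e-01 -1.0000e-02] F [ 0.5 -0.6 -2. ] T [ 0.03 -0.05 -0.05] op 42.8 q [-14.  22.  25. 118. -14.  43. -71.]
282 128
217 68
```

View pics/w16.png

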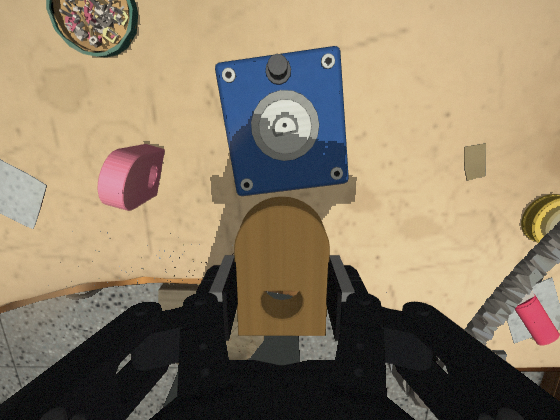

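View pics/w16c.png

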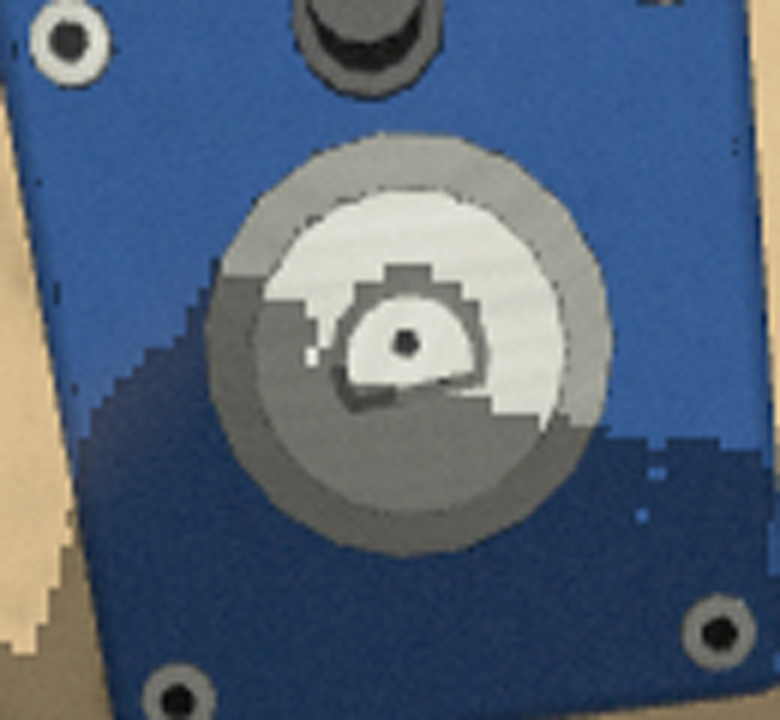

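Run:
```python
from h import *
f,p=wload('w16')
A=lambda u,v:(u/6+217,v/6+68)
for n,q,z in [('axis',(409,360),62),('screw',(405,343),62),('arcT',(408,297),62),('arcL',(346,355),62),('arcR',(475,355),62),('shL',(254,350),36),('shR',(566,350),36),('shT',(410,188),36),('shB',(410,514),36),('f1',(350,390),62),('f2',(473,375),62),('g1',(352,411),58),('g2',(487,386),58),('s1',(68,41),12),('s2',(178,700),12),('s3',(720,632),12)]: print(n,ray(f,*A(*q),z,p).round(1))
# plate in view: bore check at z=18+TCPz
print('bore/plate',[ (ray(f,u,v,p[0][2]+18,p)-p[0]).round(1) for u,v in [(238,335),(327,335),(282,197)]])
```

```text
axis [564.5 -86.9  62. ]
screw [566.4 -86.5  62. ]
arcT [571.2 -86.8  62. ]
arcL [565.1 -79.9  62. ]
arcR [565.1 -94.2  62. ]
shL [565.  -67.7  36. ]
shR [ 565.  -106.5   36. ]
shT [583.9 -87.1  36. ]
shB [544.8 -87.2  36. ]
f1 [561.3 -80.4  62. ]
f2 [562.9 -94.   62. ]
g1 [558.8 -80.5  58. ]
g2 [561.6 -95.8  58. ]
s1 [603.4 -42.3  12. ]
s2 [515.6 -53.8  12. ]
s3 [ 525.6 -131.6   12. ]
bore/plate [array([-29.,  22.,  18.]), array([-28.7, -22.1,  18. ]), array([41.6,  0.2, 18. ])]
```

Call:
arm_command --steps '[{"rx": 0,"ry": 0,"rz": -3,"tx": 15,"ty": 1,"tz": 0,"jaw": 36},{"rx": 0,"ry": 0,"rz": 3,"tx": 20,"ty": 1,"tz": 0,"jaw": 36},{"rx": 0,"ry": 0,"rz": 0,"tx": 23,"ty": 1,"tz": 0,"jaw": 36},{"rx": 0,"ry": 0,"rz": -7,"tx": 0,"ty": 0,"tz": 0,"jaw": 36},{"rx": 0,"ry": 0,"rz": -7,"tx": 0,"ty": 0,"tz": 0,"jaw": 36},{"rx": 0,"ry": 0,"rz": -7,"tx": 0,"ty": 0,"tz": 0,"jaw": 36},{"rx": 0,"ry": 0,"rz": -7,"tx": 0,"ty": 0,"tz": 0,"jaw": 36},{"rx": 0,"ry": 0,"rz": -7,"tx": 0,"ty": 0,"tz": 0,"jaw": 36},{"rx": 0,"ry": 0,"rz": -7,"tx": 0,"ty": 0,"tz": 0,"jaw": 36},{"rx": 0,"ry": 0,"rz": -7,"tx": 0,"ty": 0,"tz": 0,"jaw": 36},{"rx": 0,"ry": 0,"rz": -7,"tx": 0,"ty": 0,"tz": 0,"jaw": 36},{"rx": 0,"ry": 0,"rz": -7,"tx": 0,"ty": 0,"tz": 0,"jaw": 36}]'

```text
time: 18.12
ee_pos: [555.4, -85.8, 128.2]
ee_rot: [-179.7, -0.3, 63.5]
wrist_force: [0.5, 0.3, -2.1]
opening: 0.496
```

Call:
arm_command --steps '[{"rx": 0,"ry": 0,"rz": -7,"tx": 0,"ty": 0,"tz": 0,"jaw": 36},{"rx": 0,"ry": 0,"rz": -7,"tx": 0,"ty": 0,"tz": 0,"jaw": 36},{"rx": 0,"ry": 0,"rz": -7,"tx": 0,"ty": 0,"tz": 0,"jaw": 36},{"rx": 0,"ry": 0,"rz": -7,"tx": 0,"ty": 0,"tz": 0,"jaw": 36},{"rx": 0,"ry": 0,"rz": -7,"tx": 0,"ty": 0,"tz": 0,"jaw": 36},{"rx": 0,"ry": 0,"rz": -7,"tx": 0,"ty": 0,"tz": 0,"jaw": 36},{"rx": 0,"ry": 0,"rz": -7,"tx": 0,"ty": 0,"tz": 0,"jaw": 36},{"rx": 0,"ry": 0,"rz": -7,"tx": 0,"ty": 0,"tz": 0,"jaw": 36},{"rx": 0,"ry": 0,"rz": -7,"tx": 0,"ty": 0,"tz": 0,"jaw": 36},{"rx": 0,"ry": 0,"rz": -7,"tx": 0,"ty": 0,"tz": 0,"jaw": 36},{"rx": 0,"ry": 0,"rz": -7,"tx": 0,"ty": 0,"tz": 0,"jaw": 36},{"rx": 0,"ry": 0,"rz": -7,"tx": 0,"ty": 0,"tz": 0,"jaw": 36}]'

```text
time: 19.12
ee_pos: [555.3, -85.9, 128.2]
ee_rot: [179.7, -0.3, 147.5]
wrist_force: [0.6, 0.1, -1.3]
opening: 0.499
```

Call:
arm_command --steps '[{"rx": 0,"ry": 0,"rz": -7,"tx": 0,"ty": 0,"tz": 0,"jaw": 36},{"rx": 0,"ry": 0,"rz": -7,"tx": 0,"ty": 0,"tz": 0,"jaw": 36},{"rx": 0,"ry": 0,"rz": -7,"tx": 0,"ty": 0,"tz": 0,"jaw": 36},{"rx": 0,"ry": 0,"rz": 0,"tx": 0,"ty": 0,"tz": 0,"jaw": 36},{"rx": 0,"ry": 0,"rz": 0,"tx": 0,"ty": 0,"tz": 0,"jaw": 36}]'

```text
time: 19.53
ee_pos: [555.4, -86.7, 128.3]
ee_rot: [179.6, -0.2, 167.9]
wrist_force: [-0.4, 0.1, -3.1]
opening: 0.497
```

Run:
```python
from h import *
f,p=wgrab('w17')
```

```text
t 19.53 pos [555.4 -86.7 128.3] rpy [179.61  -0.19 167.92] F [-0.4  0.1 -3.1] T [ 0.03 -0.03  0.01] op 42.4 q [ 18.  27. -15. 108.   9.  47.  76.]
```

View pics/w17.png

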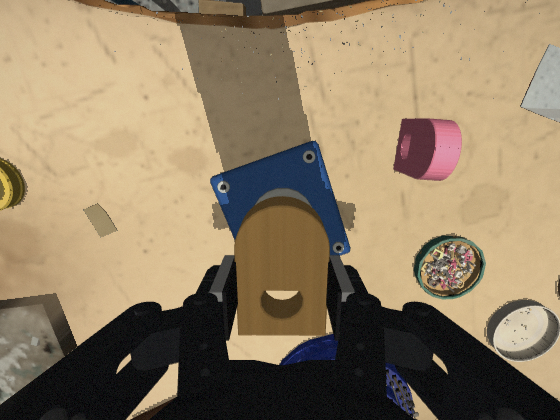

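Call:
arm_command --steps '[{"rx": 0,"ry": 0,"rz": -7,"tx": 0,"ty": -1.7,"tz": 10,"jaw": 36},{"rx": 0,"ry": 0,"rz": -7,"tx": 0,"ty": 0,"tz": 15,"jaw": 36},{"rx": 0,"ry": 0,"rz": -6.5,"tx": 0,"ty": 0,"tz": 15,"jaw": 36},{"rx": 0,"ry": 0,"rz": 0,"tx": 0,"ty": 0,"tz": 10,"jaw": 36},{"rx": 0,"ry": 0,"rz": 0,"tx": 0,"ty": 0,"tz": 5,"jaw": 36},{"rx": 0,"ry": 0,"rz": 0,"tx": 0,"ty": 0,"tz": 0,"jaw": 36}]'

```text
time: 20.08
ee_pos: [554.2, -89.0, 72.3]
ee_rot: [179.6, -0.2, -171.7]
wrist_force: [-0.6, -0.5, -1.8]
opening: 0.498
```

Run:
```python
from h import *
f,p=wgrab('w18')
crop(f,200,130,360,350,3.6,'w18c.png')
g=grab('scene');crop(g,250,180,370,270,6,'s18c.png')
Rt=R.from_euler('xyz',p[1],degrees=True).as_matrix()
print('bore now',p[0]+Rt@[-9.5,0,0], Rt[:,2].round(4))
```

```text
t 20.08 pos [554.2 -89.   72.3] rpy [ 1.7957e+02 -1.6000e-01 -1.7169e+02] F [-0.6 -0.5 -1.8] T [-0.03  0.03 -0.02] op 42.6 q [ 20.  32. -18. 109.  14.  41.  92.]
bore now [563.55963997 -87.63150749  72.28426336] [-0.0038  0.007  -1.    ]
```

View pics/w18c.png

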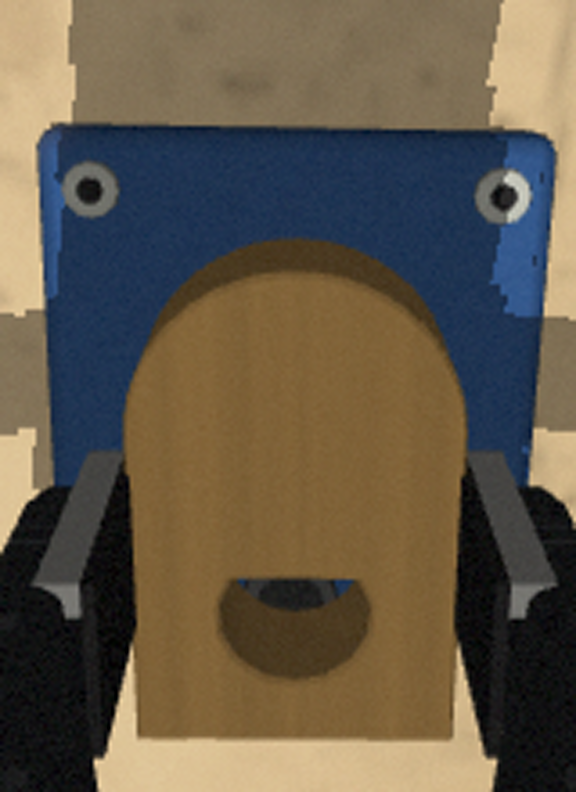

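View pics/s18c.png

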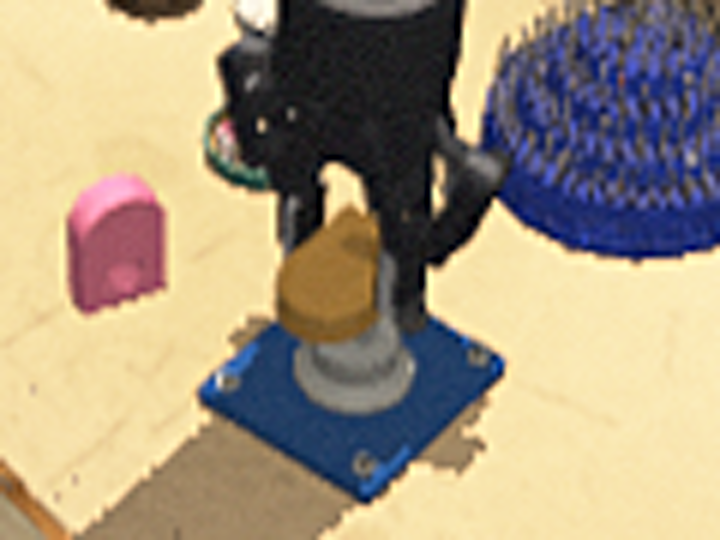

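Call:
arm_command --steps '[{"rx": 0,"ry": 0,"rz": 0,"tx": -1,"ty": 0.5,"tz": 4,"jaw": 36},{"rx": 0,"ry": 0,"rz": 0,"tx": 0,"ty": 0,"tz": 4,"jaw": 36},{"rx": 0,"ry": 0,"rz": 0,"tx": 0,"ty": 0,"tz": 3,"jaw": 36},{"rx": 0,"ry": 0,"rz": 0,"tx": 0,"ty": 0,"tz": 1,"jaw": 36}]'

```text
time: 20.52
ee_pos: [555.7, -88.5, 61.1]
ee_rot: [179.6, -0.1, -171.5]
wrist_force: [-0.1, -0.1, -3.3]
opening: 0.499
```

Call:
arm_command --steps '[{"rx": 0,"ry": 0,"rz": 0,"tx": 0,"ty": 0,"tz": 1.5,"jaw": 36},{"rx": 0,"ry": 0,"rz": 0,"tx": 0,"ty": 0,"tz": 1.5,"jaw": 36}]'

```text
time: 20.68
ee_pos: [555.9, -88.6, 58.4]
ee_rot: [179.6, -0.0, -171.5]
wrist_force: [-0.6, -0.4, -2.9]
opening: 0.499
```

Run:
```python
from h import *
f,p=wgrab('w19')
crop(f,220,240,340,350,6,'w19c.png')
```

```text
t 20.68 pos [555.9 -88.6  58.4] rpy [ 1.7961e+02 -2.0000e-02 -1.7150e+02] F [-0.6 -0.4 -2.9] T [-0.02 -0.06 -0.02] op 42.6 q [ 20.  33. -18. 110.  15.  39.  92.]
```

View pics/w19c.png

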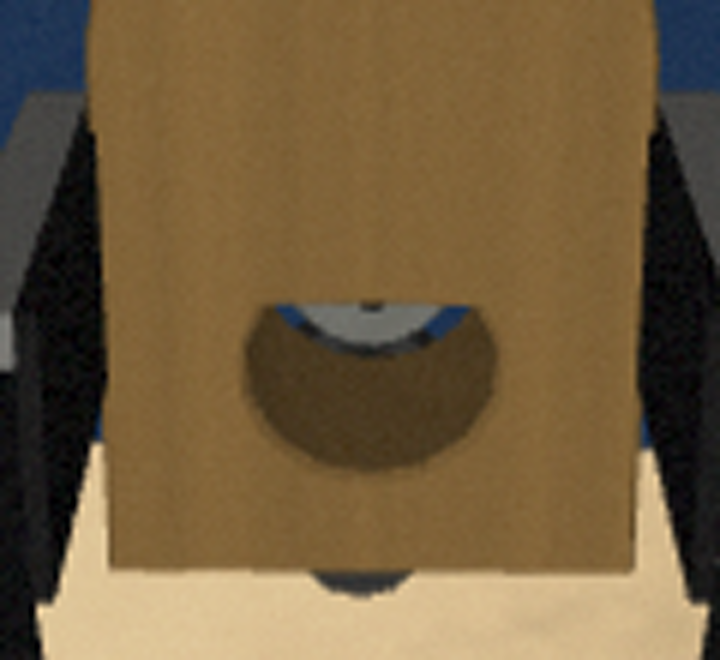

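Call:
arm_command --steps '[{"rx": 0,"ry": 0,"rz": 0,"tx": 0.5,"ty": 0,"tz": 1.5,"jaw": 36},{"rx": 0,"ry": 0,"rz": 0,"tx": 0,"ty": 0,"tz": 1.5,"jaw": 36},{"rx": 0,"ry": 0,"rz": 0,"tx": 0,"ty": 0,"tz": 1,"jaw": 36}]'

```text
time: 20.98
ee_pos: [555.3, -88.7, 54.3]
ee_rot: [179.6, -0.0, -171.5]
wrist_force: [0.7, -1.0, -2.0]
opening: 0.503
```

Call:
arm_command --steps '[{"rx": 0,"ry": 0,"rz": 0,"tx": 0,"ty": 0,"tz": 1.5,"jaw": 36},{"rx": 0,"ry": 0,"rz": 0,"tx": 0,"ty": 0,"tz": 1.5,"jaw": 36}]'

```text
time: 21.15
ee_pos: [555.4, -88.6, 51.4]
ee_rot: [179.6, -0.0, -171.5]
wrist_force: [-0.2, -0.6, -2.3]
opening: 0.498
```

Run:
```python
from h import *
f,p=wgrab('w20')
crop(f,220,240,340,350,6,'w20c.png')
```

```text
t 21.15 pos [555.4 -88.6  51.4] rpy [ 1.7961e+02 -2.0000e-02 -1.7150e+02] F [-0.2 -0.6 -2.3] T [ 0.02  0.04 -0.01] op 42.5 q [ 20.  34. -18. 110.  15.  39.  92.]
```

View pics/w20c.png

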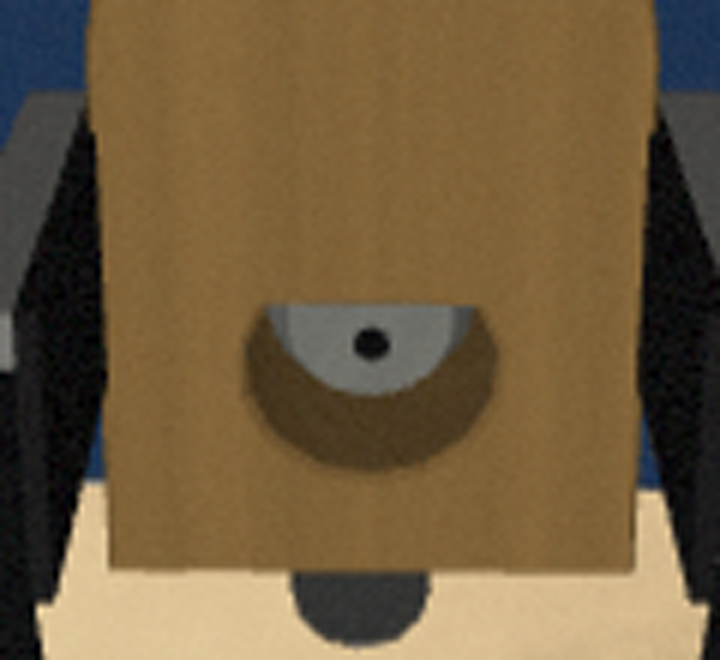

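Call:
arm_command --steps '[{"rx": 0,"ry": 0,"rz": 0,"tx": 0,"ty": 0,"tz": 2,"jaw": 36},{"rx": 0,"ry": 0,"rz": 0,"tx": 0,"ty": 0,"tz": 2,"jaw": 36},{"rx": 0,"ry": 0,"rz": 0,"tx": 0,"ty": 0,"tz": 1,"jaw": 36}]'

```text
time: 21.45
ee_pos: [555.2, -88.6, 46.2]
ee_rot: [179.6, -0.0, -171.5]
wrist_force: [0.2, -0.3, -2.3]
opening: 0.501
```

Call:
arm_command --steps '[{"rx": 0,"ry": 0,"rz": 0,"tx": 0,"ty": 0,"tz": 2,"jaw": 36},{"rx": 0,"ry": 0,"rz": 0,"tx": 0,"ty": 0,"tz": 2,"jaw": 36},{"rx": 0,"ry": 0,"rz": 0,"tx": 0,"ty": 0,"tz": 1,"jaw": 36}]'

```text
time: 21.7
ee_pos: [555.2, -88.5, 41.2]
ee_rot: [179.6, -0.0, -171.5]
wrist_force: [-0.4, -0.3, -2.7]
opening: 0.5
```

Call:
arm_command --steps '[{"rx": 0,"ry": 0,"rz": 0,"tx": 0,"ty": 0,"tz": 2,"jaw": 36},{"rx": 0,"ry": 0,"rz": 0,"tx": 0,"ty": 0,"tz": 1,"jaw": 36},{"rx": 0,"ry": 0,"rz": 0,"tx": 0,"ty": 0,"tz": 0,"jaw": 36}]'

```text
time: 21.95
ee_pos: [555.2, -88.5, 38.2]
ee_rot: [179.6, -0.1, -171.5]
wrist_force: [0.0, -0.2, -2.3]
opening: 0.499
```

Call:
arm_command --steps '[{"rx": 0,"ry": 0,"rz": 0,"tx": 0,"ty": 0,"tz": 1.5,"jaw": 36},{"rx": 0,"ry": 0,"rz": 0,"tx": 0,"ty": 0,"tz": 0,"jaw": 36}]'

```text
time: 22.12
ee_pos: [555.3, -88.5, 36.8]
ee_rot: [179.6, -0.0, -171.5]
wrist_force: [-0.1, -0.5, -2.9]
opening: 0.497
```

Call:
arm_command --steps '[{"rx": 0,"ry": 0,"rz": 0,"tx": 0,"ty": 0,"tz": 1,"jaw": 36},{"rx": 0,"ry": 0,"rz": 0,"tx": 0,"ty": 0,"tz": 0,"jaw": 36}]'

```text
time: 22.28
ee_pos: [555.5, -88.5, 36.3]
ee_rot: [179.6, -0.0, -171.5]
wrist_force: [-0.2, -0.2, -0.8]
opening: 0.499
```

Call:
arm_command --steps '[{"rx": 0,"ry": 0,"rz": 0,"tx": 0,"ty": 0,"tz": 1,"jaw": 36},{"rx": 0,"ry": 0,"rz": 0,"tx": 0,"ty": 0,"tz": 0,"jaw": 36}]'

```text
time: 22.45
ee_pos: [555.5, -88.5, 36.1]
ee_rot: [179.6, -0.0, -171.5]
wrist_force: [-4.0, 0.2, 9.5]
opening: 0.498
```

Run:
```python
from h import *
f,p=wgrab('w21')
crop(f,220,240,340,350,6,'w21c.png')
```

```text
t 22.45 pos [555.5 -88.5  36.1] rpy [ 1.7964e+02 -3.0000e-02 -1.7150e+02] F [-4.   0.2  9.5] T [-0.07  0.71 -0.05] op 42.5 q [ 19.  35. -17. 110.  16.  37.  91.]
```

View pics/w21c.png

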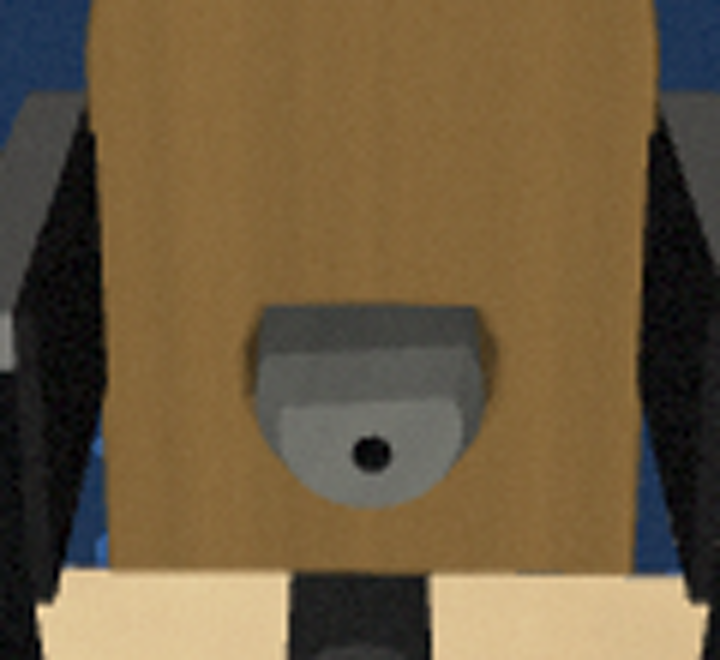

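Call:
arm_command --steps '[{"rx": 0,"ry": 0,"rz": 0,"tx": 0,"ty": 0,"tz": -1,"jaw": 36},{"rx": 0,"ry": 0,"rz": 0,"tx": 0,"ty": 0,"tz": 0,"jaw": 48},{"rx": 0,"ry": 0,"rz": 0,"tx": 0,"ty": 0,"tz": 0,"jaw": 60},{"rx": 0,"ry": 0,"rz": 0,"tx": 0,"ty": 0,"tz": 0,"jaw": 60},{"rx": 0,"ry": 0,"rz": 0,"tx": 0,"ty": 0,"tz": 0,"jaw": 60},{"rx": 0,"ry": 0,"rz": 0,"tx": 0,"ty": 0,"tz": -5,"jaw": 60},{"rx": 0,"ry": 0,"rz": 0,"tx": 0,"ty": 0,"tz": -15,"jaw": 60},{"rx": 0,"ry": 0,"rz": 0,"tx": 0,"ty": 0,"tz": -25,"jaw": 60},{"rx": 0,"ry": 0,"rz": 0,"tx": 0,"ty": 0,"tz": -25,"jaw": 60},{"rx": 0,"ry": 0,"rz": 0,"tx": 0,"ty": 0,"tz": -25,"jaw": 60},{"rx": 0,"ry": 0,"rz": 0,"tx": 0,"ty": 0,"tz": -25,"jaw": 60},{"rx": 0,"ry": 0,"rz": 0,"tx": 0,"ty": 0,"tz": -5,"jaw": 60}]'

```text
time: 23.5
ee_pos: [558.0, -89.4, 165.6]
ee_rot: [179.7, 0.4, -171.5]
wrist_force: [0.6, 0.2, 0.4]
opening: 0.704
```

Call:
arm_command --steps '[{"rx": 0,"ry": 0,"rz": 0,"tx": -15,"ty": 0,"tz": -5,"jaw": 60},{"rx": 0,"ry": 0,"rz": 0,"tx": -20,"ty": 0,"tz": -5,"jaw": 60},{"rx": 0,"ry": 0,"rz": 0,"tx": -20,"ty": 0,"tz": 0,"jaw": 60},{"rx": 0,"ry": 0,"rz": 0,"tx": -15,"ty": 0,"tz": 0,"jaw": 60},{"rx": 0,"ry": 0,"rz": 0,"tx": 0,"ty": 0,"tz": 0,"jaw": 60}]'

```text
time: 23.92
ee_pos: [627.0, -78.0, 170.6]
ee_rot: [179.6, 0.1, -171.4]
wrist_force: [-0.7, 0.5, -0.2]
opening: 0.7
```

Run:
```python
from h import *
f,p=wgrab('w22')
g=grab('scene','s22.png');crop(g,240,190,380,290,5,'s22c.png')
grab('top','t22.png')
```

```text
t 23.92 pos [627.  -78.  170.6] rpy [ 1.7957e+02  8.0000e-02 -1.7143e+02] F [-0.7  0.5 -0.2] T [0.07 0.04 0.01] op 59.8 q [ 19.  30. -20.  96.  12.  56.  93.]
```

View pics/w22.png

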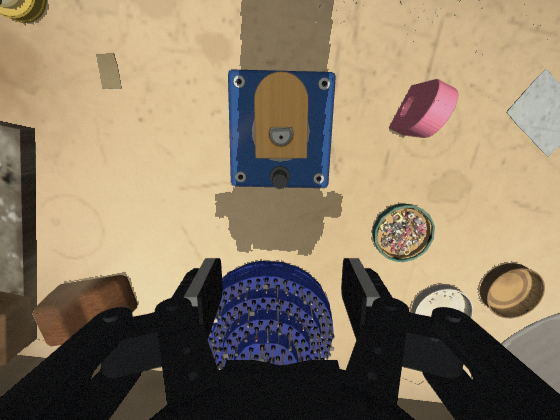

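View pics/s22c.png

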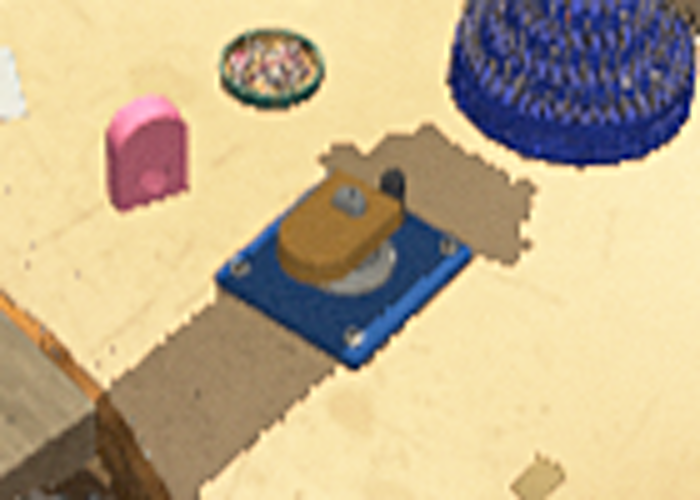

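View pics/s22.png

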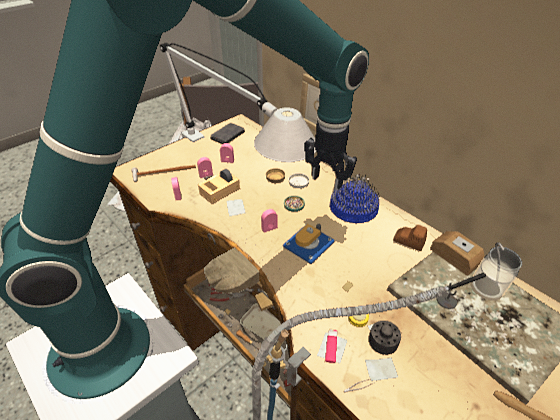

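Run:
```python
from h import *
f,p=wload('w22')
for u,v in [(255,158),(307.5,158),(281,71.5)]: print(ray(f,u,v,54,p).round(1))
crop(f,225,60,340,195,4,'w22c.png')
```

```text
[ 587.5 -105.    54. ]
[581. -61.  54.]
[517.8 -93.2  54. ]
```

View pics/w22c.png

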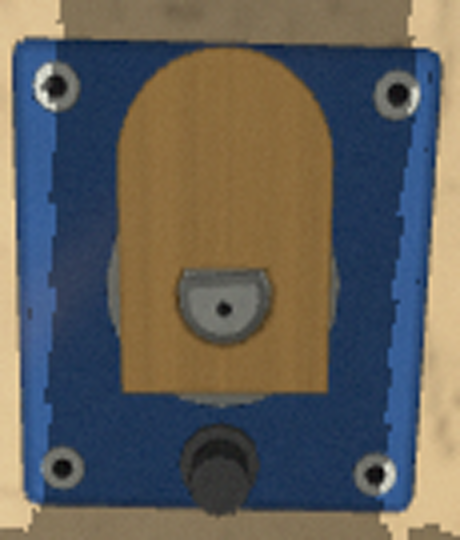

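Width reads 44.5 mm and length about 67 mm when I assume the plate's top is at z = 54, so it is level and home. The arm is well clear, so I'm handing in.

Run:
```python
from h import *
st(); print(ticket.finish_job())
```

```text
t 24.07 pos [623.7 -79.1 170.2] rpy [ 1.7959e+02 -1.3000e-01 -1.7148e+02] F [-0.4 -0.2 -0.3] T [ 0.01 -0.01 -0.  ] op 60.1 q [ 19.  30. -20.  97.  12.  56.  94.]
the job is handed in; nothing more can be done
None
```

The brass former is on the bender's spindle, fully home on the shoulder, and the job was handed in at about 24 s with the arm clear and nothing held.

**What I did:**
- I lifted the former out of the rack by its sides and tilted it until its square end touched the bench. I then let go, and it dropped flat from about 36° of tilt.
- I took it again by its sides and turned it to match the spindle's flat, which I saw at about 8.5° from straight ahead. I let it down with no sign of contact until the shoulder.

**Last checks:**
- **Seating:** Contact came with the former's underside at about 36 mm, the height of the shoulder. I pressed to about 10 N and then backed off.
- **Size check:** After release, the picture gave 44.5 mm wide and about 67 mm long for a top face at 54 mm. That fits the true 44 by 68 mm, so it sits level and home.
- **Other things:** The dark former, the teal tin and the pink look-alikes looked unmoved in the last pictures. The yellow pot was only partly in view there; the arm never went near it.

**What went wrong or disagreed:**
- **Fingertips:** `manip.tip_extent` reads 22 mm ahead of the TCP, but in the pictures the fingertips stood a few millimetres behind it. My first close on the former in the rack therefore missed. I went by the pictures and the force after that.
- **First tilt:** Tilting outward ran into joint limits, so I tilted inward instead.
- **Easing it down:** Pressing it to lay it down with a light grip did not turn it in the fingers, so I released it as above.

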